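# Put the wall caddies back up and fill them

### The job

Hang every wall caddy that stands on the desk on a screw of its own on the cedar board, slid over the screw head and pulled down until it is locked, a caddy with a side tray by the one of its three keyholes that lets it hang level. Move every marker from the wooden pen block into the cups of the hanging caddies, cap up, so that at the end all caddies still hang level and still. Leave the jar, the notebooks and the pencil where they lie.

Things in the scene. Friction and masses are not known exactly. Their poses are not given: they have to be found in the camera images.
- board: The fixed cedar rail board, an upright plank 460 wide (y) x 20 thick (x) x 222 high on two feet at its back. Origin: on the desk under the middle of the plank. Front face at x = -10, facing -x; +y is to the left when you look at that face. Three screws stick straight out of the front in a level row. A caddy hung on one can be turned on it and stays turned by friction.
- screw_left (a point): The left round-head screw of the board (board y = +125), on the axis of its shank, 4.5 in front of the board's face, 200 above the desk. Shank 6 thick and 9 long between the face and the head; head 16 across and 5 thick, its outer face 14 in front of the board. Axes as the board's.
- screw_mid (a point): The middle round-head screw of the board (board y = 0), on the axis of its shank, 4.5 in front of the board's face, 200 above the desk. Shank 6 thick and 9 long between the face and the head; head 16 across and 5 thick, its outer face 14 in front of the board. Axes as the board's.
- screw_right (a point): The right round-head screw of the board (board y = -125), on the axis of its shank, 4.5 in front of the board's face, 200 above the desk. Shank 6 thick and 9 long between the face and the head; head 16 across and 5 thick, its outer face 14 in front of the board. Axes as the board's.
- caddy_plain: Loose wall caddy without a tray, about 0.3 kg, standing on the desk (may be absent). Origin under the middle of its cup; z up, +x to its back, +y left as you face its front. Cream ceramic cup 60 (y) x 54 (x) x 74 high, walls and floor 6 thick, back wall only 60 high. Aluminium back sheet at x = 27 to 31, 60 wide, 106 high, with one keyhole at y = 0, by which it hangs level.
- caddy_plain_slot0 (a point): Where a screw's shank sits when locked in the plain caddy's keyhole: x = 29, y = 0, z = 96 in its frame. Every keyhole is a round entry 22 across, centre at z = 78, with a slot 11 wide running up from it.
- caddy_left: Loose wall caddy, about 0.34 kg (may be absent). Origin, axes and cup as caddy_plain; a low aluminium tray, lips 20 high, lies left of the cup (y = +30 to +124, 54 deep). Its back sheet (x = 27 to 31, 106 high) runs from y = -30 to +124, with keyholes at y = +16, +47, +78. Its centre of mass is at y = +16, the cup being the heavy part: it hangs level only by that keyhole.
- caddy_left_slot0 (a point): The locked-screw point in the keyhole at y = +16 of the caddy with the left-hand tray, at x = 29, z = 96 in its frame.
- caddy_left_slot1 (a point): The locked-screw point in the keyhole at y = +47 of the caddy with the left-hand tray, at x = 29, z = 96 in its frame.
- caddy_left_slot2 (a point): The locked-screw point in the keyhole at y = +78 of the caddy with the left-hand tray, at x = 29, z = 96 in its frame.
- caddy_right: Loose wall caddy, about 0.34 kg (may be absent). Origin, axes and cup as caddy_plain; a low aluminium tray, lips 20 high, lies right of the cup (y = -30 to -124, 54 deep). Its back sheet (x = 27 to 31, 106 high) runs from y = +30 to -124, with keyholes at y = -16, -47, -78. Its centre of mass is at y = -16, the cup being the heavy part: it hangs level only by that keyhole.
- caddy_right_slot0 (a point): The locked-screw point in the keyhole at y = -16 of the caddy with the right-hand tray, at x = 29, z = 96 in its frame.
- caddy_right_slot1 (a point): The locked-screw point in the keyhole at y = -47 of the caddy with the right-hand tray, at x = 29, z = 96 in its frame.
- caddy_right_slot2 (a point): The locked-screw point in the keyhole at y = -78 of the caddy with the right-hand tray, at x = 29, z = 96 in its frame.
- block: The fixed wooden pen block 60 (x) x 190 (y) x 50 high, origin under its middle; four upright holes 19 across and 40 deep at y = -66, -22, +22 and +66.
- marker0: Loose capped marker, a straight round stick 15 thick and 115 long, 25 g, cap up, standing in the block's hole at y = -66 with 75 of it showing (may be absent). Origin: middle of its lower end; z runs up along it.
- marker1: Loose capped marker, a straight round stick 15 thick and 115 long, 25 g, cap up, standing in the block's hole at y = -22 with 75 of it showing (may be absent). Origin: middle of its lower end; z runs up along it.
- marker2: Loose capped marker, a straight round stick 15 thick and 115 long, 25 g, cap up, standing in the block's hole at y = +22 with 75 of it showing (may be absent). Origin: middle of its lower end; z runs up along it.
- marker3: Loose capped marker, a straight round stick 15 thick and 115 long, 25 g, cap up, standing in the block's hole at y = +66 with 75 of it showing (may be absent). Origin: middle of its lower end; z runs up along it.
- jar: Bystander: loose empty cream ceramic jar 80 across, 100 high; origin under its middle.
- notebook0: Bystander: lower of two loose slim notebooks 105 x 148 x 12 lying one on the other; origin under its middle.
- notebook1: Bystander: upper of the two notebooks, same size.
- pencil: Bystander: loose retractable pencil 140 long, 10 thick, lying on the desk along its x; origin under its middle.
Things that resemble listed ones, but are neither listed nor needed, are in the scene too. Leave any pink look-alike of the marker0 alone.

How it is judged:
By the outcome, as a careful person would: the job done as asked, in the order asked, and still so for the second after the job is handed in, with the robot touching nothing.
Of caddy_plain, caddy_left, caddy_right only 2 to 3 are there at a start; the rules pass over those that are not, and their reading is None.
Of marker0, marker1, marker2, marker3 only 3 to 4 are there at a start; the rules pass over those that are not, and their reading is None.
At some moment in a run one of caddy_plain, caddy_left, caddy_right may be knocked a few centimetres aside while the robot is not near it.
It also fails if it takes over 210 s, if anything falls off the work surface, if the arm or the gripper's body presses on something with over 40 N, if the wrist force passes 120 N, or if a joint passes its speed limit or range.

### The arm

A 7-joint arm with a two-finger parallel gripper is mounted at the origin on the work surface. World frame = base frame: x ahead of the robot, y to its left, z up, the work surface at z = 0. Lengths are in m, angles in rad, forces in N, time in s.
With the tool pointing down it reaches from about 0.425 to 0.875 m from the base axis. Payload 8.4 kg.
Tool frame: the origin (TCP) lies on the centre line of the jaws, within the pads' length; the fingertips stand 22 mm ahead of it and the grasp point (between the pads) lies 3 mm ahead of it (manip.finger_overhang is the distance from the TCP to the fingertips, in m); z points along the fingers, x is the direction in which the jaws open and shut, and the axes are right-handed (so a half turn about z gives the same grasp; the last joint's range is limited). The gripper opens to 87 mm and grips with 3 to 60 N. Pads are 19 mm wide; open, the fingers measure 117 mm over their backs; the gripper's body (75 mm by 190 mm) begins 51 mm behind the grasp point.
Start: joints at [1.013, 0.333, 0.04, 1.465, -0.013, 1.343, -0.059], TCP at [0.288, -0.583, 0.245] pointing down, gripper open.
Joint ranges: [-2.58, 2.58], [-0.38, 2.09], [-1.3, 1.39], [0.25, 2.4], [-1.5, 4.64], [0.08, 2.09], [-2.65, 2.65]. Speed limits (rad/s): [2.22, 2.22, 2.79, 2.79, 3.14, 3.14, 3.14].

### API

Orientations are given as a unit quaternion [w, x, y, z].
In Python, from plant import readout, get_image, camera_params, ticket, manip gives the robot as it stands. The module is installed in compiled form; this text tells all that it offers.
- The arm moves only by the shell command python3 -m crank 'ROWS' [OPENING] [FORCE]. ROWS is JSON, a list of rows, each a list of 6 numbers: the shift along the tool's x, y, z in mm, then the turn, a rotation vector about the tool's x, y, z in rad. A call has exactly 8 rows; each row shifts and turns the pose as measured when the row begins, along the tool's axes as they then stand; what a row does not reach is not made up. A row lasts 1/10 s, in which the tool goes at most 50 mm and 8.59 degrees, less where a joint would pass 70% of its speed; a pose out of reach is approached as far as the arm can. A call with a gripper value outside its range is refused whole. OPENING is the opening, from -1 (shut) to 1 (fully open), set as the call begins (- or left out, the last holds). The fingers move at their own pace and stop on an object; FORCE is the grip in N (left out, the last holds). Time passes only in rows, so rows that do not move let the fingers close, or fill a call up. It gives the time, the measured TCP pose, the force and the opening at its end, in the units of the state.
- readout.get_obs(): the state, without advancing time (a new reading comes with each control period).
- get_image(name): name is "side" or "top" or "wrist"; returns (picture, depth): 384x512x3 uint8, red, green, blue; 384x512 float32, m along the optical axis (not along the pixel's ray), 0 where there is no reading.
- camera_params(name): a dict with "intrinsics" (3x3 intrinsics, pixels), "rvec" (rotation vector, rad) and "tvec" (3), from world to camera coordinates, as OpenCV has them. Camera axes: x right, y down, z forward; pixel columns grow to the right and rows downward; lengths in m; the calibration is good to about 2 mm. The wrist camera is an equidistant fisheye: a pixel r from the principal point sees the ray r / f radians off the axis. A picture is of the moment at which its call begins: read the wrist's pose just before it. camera_params takes no time and is no camera call; for the wrist camera it gives the pose at the moment of the call.
- ticket.sign_off(): hands the job in, once; it reports no verdict.
The state is a dict: "t": time; "joint_pos": joint angles; "qvel": joint speeds; "tau": joint torques, N m; "ee_pos": TCP position; "ee_rot": TCP orientation; "ft_force": force on the tool from outside, world axes, zero at the start; "ft_torque": the same for the moment, N m; "opening": finger opening in m.
Only numpy, scipy, OpenCV 4.12 (cv2) and the standard library are available. Lean on these libraries where they do the work, as an engineer would, in place of code of your own. Each camera call takes 0.05 s, during which the arm holds its last target.

## Working session

There is one attempt and no reset: what is moved stays moved. The work goes in short steps, Python scripts to look and compute and a shell command to move; the robot and the scene stay as the last step left them, time stands still between calls to the robot, and variables do not carry over. Pictures are saved under pics/ and viewed, and the job is handed in when it is done.

```bash
mkdir -p pics; ls
cat > h.py <<'E'
import numpy as np, cv2
from plant import readout, get_image, camera_params
from scipy.spatial.transform import Rotation as R
def cam(n):
    p=camera_params(n); K=np.array(p["intrinsics"]); Rm=cv2.Rodrigues(np.array(p["rvec"],float))[0]; t=np.array(p["tvec"],float).ravel()
    return K,Rm,t
def cloud(n,save=None):
    K,Rm,t=cam(n)
    im,d=get_image(n)
    if save: cv2.imwrite("pics/"+save,im[:,:,::-1]); np.savez("pics/"+save+".npz",im=im,d=d,K=K,R=Rm,t=t)
    return im,d,pts(n,d,K,Rm,t)
def pts(n,d,K,Rm,t):
    v,u=np.mgrid[0:d.shape[0],0:d.shape[1]].astype(float)
    x=(u-K[0,2])/K[0,0]; y=(v-K[1,2])/K[1,1]
    if n=="wrist":
        r=np.hypot(x,y)+1e-9; s=np.tan(np.minimum(r,1.5))/r; x=x*s;y=y*s
    P=np.stack([x*d,y*d,d],-1)
    W=(P-t)@Rm
    W[d==0]=np.nan
    return W
def proj(n,W,C=None):
    K,Rm,t=C or cam(n); c=np.atleast_2d(W)@Rm.T+t
    return np.c_[c[:,0]/c[:,2]*K[0,0]+K[0,2],c[:,1]/c[:,2]*K[1,1]+K[1,2]]
def st():
    o=readout.get_obs(); q=o["ee_rot"]; r=R.from_quat([q[1],q[2],q[3],q[0]])
    print("t",round(o["t"],2),"pos",np.round(o["ee_pos"],4),"axes x",np.round(r.as_matrix()[:,0],3),"z",np.round(r.as_matrix()[:,2],3),"F",np.round(o["ft_force"],1),"op",round(float(o["opening"]),4),"q",np.round(o["joint_pos"],2))
    return np.array(o["ee_pos"]),r
E
python3 - <<'E'
from h import *
st()
for n in ["side","top","wrist"]:
    im,d,W=cloud(n,n+"0.png"); K,Rm,t=cam(n); print(n,"pos",-Rm.T@t,"fwd",Rm[2],K[0,0])
E
```

```text
pics
t 0.0 pos [ 0.2876 -0.5824  0.2436] axes x [ 0.443 -0.897 -0.002] z [-0.001  0.001 -1.   ] F [-0.8  0.  -0.2] op 0.0871 q [ 1.01  0.33  0.04  1.47 -0.01  1.34 -0.06]
side pos [ 0.45180735 -1.01495643  0.87195934] fwd [ 0.08879789  0.79483012 -0.60029994] 441.19012654607184
top pos [ 0.43420104 -0.04036009  1.1503354 ] fwd [ 0.1406127   0.01594264 -0.98993631] 354.49058900442196
wrist pos [ 0.34963033 -0.55234556  0.3840213 ] fwd [-0.22820798 -0.11173852 -0.96717921] 297.3186396354542
```

View pics/side0.png

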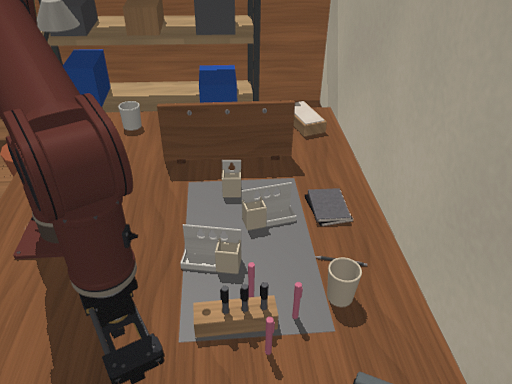

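View pics/top0.png

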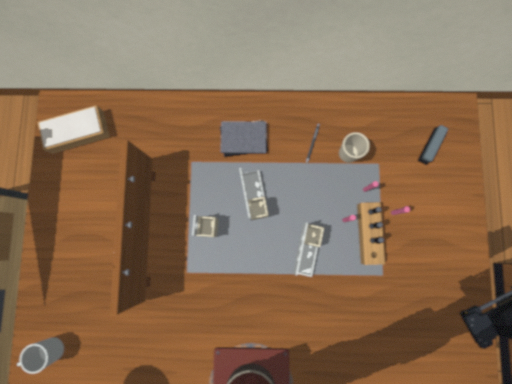

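View pics/wrist0.png

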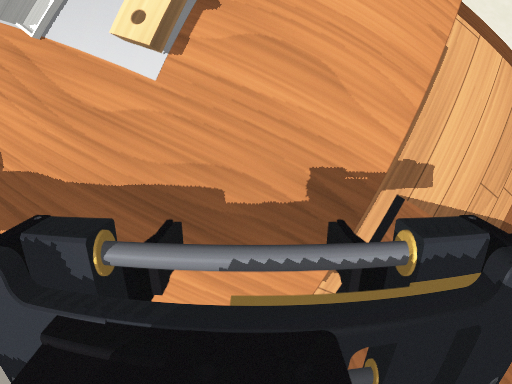

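Run:
```python
from h import *
a=np.load("pics/side0.png.npz"); im=a["im"]; 
c=im[90:370,150:380]; cv2.imwrite("pics/sc.png",cv2.resize(c,None,fx=2.1,fy=2.1,interpolation=cv2.INTER_CUBIC)[:,:,::-1])
b=np.load("pics/top0.png.npz"); W=pts("top",b["d"],b["K"],b["R"],b["t"])
im=b["im"]; c=im[110:320,110:430]; cv2.imwrite("pics/tc.png",cv2.resize(c,None,fx=2.5,fy=2.5,interpolation=cv2.INTER_CUBIC)[:,:,::-1])
for u,v in [(205,226),(258,208),(316,234),(370,240),(300,270),(250,175),(128,225),(126,150),(126,300),(131,178),(129,225),(126,272),(355,145),(376,211)]:
    print((u,v),np.round(W[v,u],3))
```

```text
(205, 226) [0.485 0.153 0.01 ]
(258, 208) [ 0.546 -0.016  0.004]
(316, 234) [ 0.465 -0.203  0.007]
(370, 240) [ 0.447 -0.36   0.055]
(300, 270) [ 0.351 -0.152  0.002]
(250, 175) [0.654 0.012 0.006]
(128, 225) [0.476 0.326 0.206]
(126, 150) [0.678 0.339 0.221]
(126, 300) [0.275 0.336 0.16 ]
(131, 178) [0.604 0.326 0.207]
(129, 225) [0.477 0.324 0.206]
(126, 272) [0.354 0.323 0.207]
(355, 145) [ 0.755 -0.331  0.021]
(376, 211) [ 0.53  -0.36   0.123]
```

View pics/sc.png

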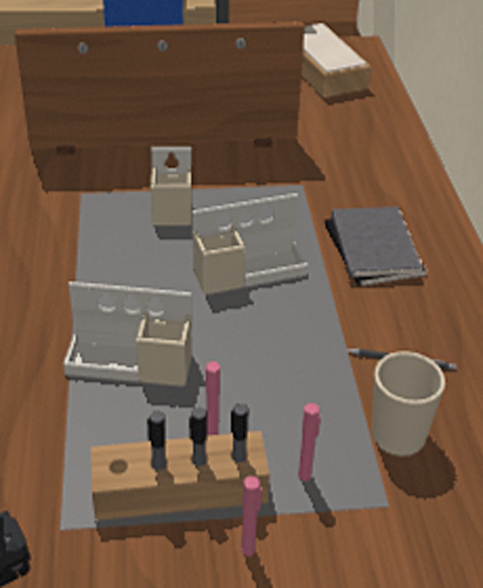

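View pics/tc.png

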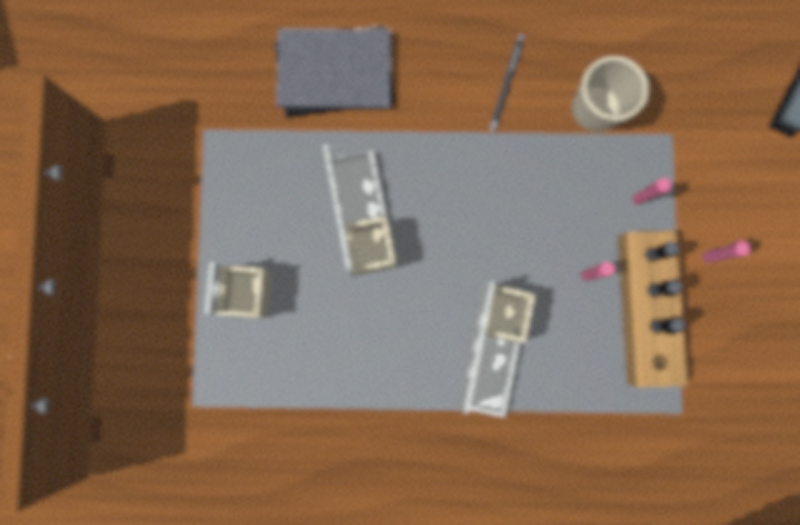

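```bash
python3 -m crank '[[0,0,0,0,0,-0.139],[0,0,0,0,0,-0.139],[0,0,0,0,0,-0.139],[0,0,0,0,0,-0.139],[0,0,0,0,0,-0.139],[0,0,0,0,0,-0.139],[0,0,0,0,0,-0.139],[0,0,0,0,0,-0.139]]' 1 30; python3 -c "from h import *;st()"
```

```text
t: 0.95
ee_pos: [0.2871, -0.5811, 0.2406]
ee_rot: [-0.003, 1.0, 0.021, -0.002]
ft_force: [-0.4, 0.3, 0.2]
opening: 0.0872
t 0.95 pos [ 0.2871 -0.5811  0.2406] axes x [ 0.999  0.042 -0.003] z [-0.004  0.006 -1.   ] F [-0.4  0.3  0.2] op 0.0872 q [ 1.14  0.34 -0.12  1.46  0.04  1.35  1.05]
```

```bash
python3 -m crank '[[22,-45,-7,0,0,0.02],[22,-45,-7,0,0,0.02],[22,-45,-7,0,0,0],[22,-45,-7,0,0,0],[22,-45,-7,0,0,0],[22,-45,-7,0,0,0],[22,-45,-7,0,0,0],[22,-45,-7,0,0,0]]'
python3 - <<'E'
from h import *
st(); cloud("wrist","w1.png"); cloud("top","t1.png")
E
```

```text
t: 1.75
ee_pos: [0.4524, -0.2244, 0.2933]
ee_rot: [-0.004, 1.0, -0.002, -0.005]
ft_force: [1.2, -0.5, -0.3]
opening: 0.0869
t 1.75 pos [ 0.4524 -0.2244  0.2933] axes x [ 1.    -0.005 -0.01 ] z [-0.01   0.008 -1.   ] F [ 1.2 -0.5 -0.3] op 0.0869 q [ 0.76  0.05 -0.39  1.71  0.01  1.4   0.36]
```

View pics/w1.png

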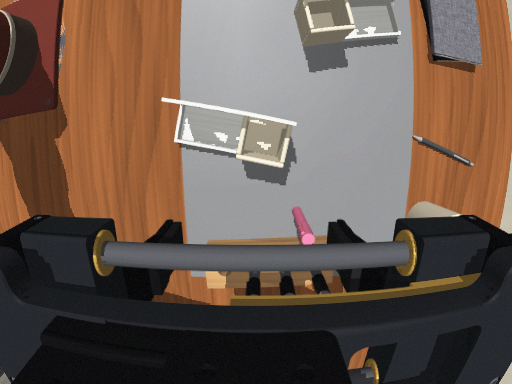

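```bash
cat >> h.py <<'E'
def load(n,f):
    a=np.load("pics/"+f+".npz"); return a["im"],a["d"],pts(n,a["d"],a["K"],a["R"],a["t"])
def tops(W,box,zr):
    x0,x1,y0,y1=box
    m=(W[...,0]>x0)&(W[...,0]<x1)&(W[...,1]>y0)&(W[...,1]<y1)&(W[...,2]>zr[0])&(W[...,2]<zr[1])
    P=W[m]; 
    if len(P)<5: print("few",len(P)); return P
    r=cv2.minAreaRect(P[:,:2].astype(np.float32)*1000)
    print(len(P),"mean",P.mean(0).round(4),"rect c",np.round(r[0],1),"size",np.round(r[1],1),"ang",round(r[2],2),"zmed",np.median(P[:,2]).round(4))
    return P
E
python3 - <<'E'
from h import *
for n,f in (("wrist","w1.png"),("top","t1.png")):
    im,d,W=load(n,f); print(n)
    box=(0.3,0.56,-0.29,-0.1)
    P=tops(W,box,(0.085,0.12)); tops(W,box,(0.066,0.082)); tops(W,box,(-.01,0.012))
    m=(np.abs(W[...,0]-.45)<.2)&(np.abs(W[...,1]+.2)<.1); print(np.histogram(W[m][:,2],bins=np.arange(-.01,.14,.01))[0])
E
```

```text
wrist
660 mean [ 0.4416 -0.1751  0.1054] rect c [ 459.1 -182.7] size [ 86.1 237.3] ang 44.87 zmed 0.1059
672 mean [ 0.4609 -0.1926  0.0733] rect c [ 459.6 -184.3] size [ 80.3 228.3] ang 45.36 zmed 0.0736
19536 mean [ 0.4319 -0.1949  0.0013] rect c [ 430. -195.] size [259.9 190. ] ang 0.01 zmed 0.0009
[ 6649 24513   319   215    88    94   178   227   627    37    44   561
   138     0     0]
top
107 mean [ 0.4177 -0.1436  0.1028] rect c [ 420.2 -144.7] size [  4.5 150.5] ang 78.26 zmed 0.1052
134 mean [ 0.4498 -0.1805  0.0728] rect c [ 415.5 -170.9] size [ 57.8 152. ] ang 78.21 zmed 0.073
3376 mean [ 0.4259 -0.1757  0.0011] rect c [ 429.6 -191.1] size [259.  180.3] ang 0.27 zmed 0.001
[2141 3487   67   58   23   24   33   52  108   11   15   82    1    0
    0]
```

```bash
cat >> h.py <<'E'
def fitcaddy(W,cen,side,psi0=90.,n=3):
    """cen approx cup centre; side +1 left tray,-1 right,0 plain. Fit by ICP-free least squares on bands."""
    c=np.array(cen,float); psi=np.radians(psi0)
    y0,y1={1:(-.03,.124),-1:(-.124,.03),0:(-.03,.03)}[side]
    for k in range(12):
        ex=np.array([np.cos(psi),np.sin(psi)]); ey=np.array([-ex[1],ex[0]])
        q=(W[...,:2]-c); X=q@ex; Y=q@ey; Z=W[...,2]
        g=.03 if k<4 else .012
        s=(Z>.094)&(Z<.115)&(np.abs(X-.029)<g)&(Y>y0-g)&(Y<y1+g)
        r=(Z>.068)&(Z<.08)&(np.abs(X)<.027+g*.6)&(np.abs(Y)<.03+g*.6)
        Xs,Ys=X[s],Y[s]
        if len(Xs)<8: print("few",len(Xs)); return None
        a=np.polyfit(Ys,Xs,1)[0] if (side or len(Xs)>40) else 0
        psi-=np.arctan(a)*(1 if True else 0)
        ym=(np.percentile(Ys,1)+np.percentile(Ys,99))/2-(y0+y1)/2
        yr=(np.percentile(Y[r],1)+np.percentile(Y[r],99))/2 if r.sum()>8 else ym
        xs=np.median(Xs-a*Ys)-.029
        front=np.percentile(X[r],2)+.027 if r.sum()>8 else xs
        dy=(ym+yr)/2; dx=xs
        c=c+ex*dx+ey*dy
    print("cup",c.round(4),"psi",np.degrees(psi).round(2),"n",s.sum(),r.sum(),"ys-yr",np.round((ym-yr)*1000,1),"front-sheet",np.round((front-xs)*1000,1),"len",np.round((Ys.max()-Ys.min())*1000,1),"rimY",np.round(np.ptp(Y[r])*1000,1))
    return c,psi
E
python3 - <<'E'
from h import *
for n,f in (("wrist","w1.png"),("top","t1.png"),("top","top0.png"),("side","side0.png")):
    im,d,W=load(n,f); print(n)
    fitcaddy(W,(.465,-.2),1,80); fitcaddy(W,(.546,-.01),-1,100); fitcaddy(W,(.485,.153),0,90)
E
```

```text
wrist
cup [ 0.4611 -0.1831] psi 78.24 n 516 618 ys-yr -0.3 front-sheet 0.7 len 153.1 rimY 60.9
few 0
few 0
top
cup [ 0.4593 -0.182 ] psi 78.28 n 95 109 ys-yr -2.7 front-sheet 0.3 len 150.5 rimY 67.5
cup [ 0.5423 -0.0137] psi 101.75 n 76 104 ys-yr -0.1 front-sheet 0.5 len 153.4 rimY 64.3
cup [0.4825 0.1428] psi 86.24 n 43 119 ys-yr 0.0 front-sheet 0.8 len 59.1 rimY 59.5
top
cup [ 0.4593 -0.182 ] psi 78.31 n 94 116 ys-yr -2.8 front-sheet 0.4 len 150.7 rimY 67.4
cup [ 0.5424 -0.0137] psi 101.78 n 76 103 ys-yr -0.6 front-sheet 0.5 len 150.6 rimY 60.1
cup [0.4825 0.1423] psi 86.4 n 44 122 ys-yr -0.1 front-sheet 1.3 len 59.2 rimY 59.6
side
cup [ 0.4591 -0.1835] psi 78.09 n 264 209 ys-yr -2.8 front-sheet 0.1 len 151.0 rimY 66.5
cup [ 0.5452 -0.0139] psi 101.83 n 205 166 ys-yr 2.4 front-sheet -0.9 len 152.6 rimY 67.6
cup [0.4826 0.1426] psi 84.84 n 68 118 ys-yr 1.3 front-sheet -0.6 len 57.5 rimY 58.5
```

```bash
cat > board.py <<'E'
from h import *
for n,f in (("top","top0.png"),("side","side0.png")):
    im,d,W=load(n,f); print(n)
    m=(W[...,0]>.2)&(W[...,0]<.75)&(W[...,1]>.28)&(W[...,1]<.42)&(W[...,2]>.03)&(W[...,2]<.18)
    P=W[m]; 
    for k in range(5):
        A=np.c_[P[:,0],P[:,2],np.ones(len(P))]; c=np.linalg.lstsq(A,P[:,1],rcond=None)[0]; r=P[:,1]-A@c; P=P[np.abs(r)<max(.003,2*np.median(np.abs(r)))]
    print("face y = %.4f*x + %.4f*z + %.4f"%tuple(c),len(P),"y at x=.477,z=.2:",c@[.477,.2,1],"x range",P[:,0].min(),P[:,0].max())
    t=W[(W[...,0]>.2)&(W[...,0]<.75)&(W[...,1]>.3)&(W[...,1]<.42)&(W[...,2]>.214)&(W[...,2]<.23)]
    print("top",len(t)); rr=cv2.minAreaRect((t[:,:2]*1000).astype(np.float32)); print(rr)
    # screws: grey-ish pixels
    res=W[...,1]-(c[0]*W[...,0]+c[1]*W[...,2]+c[2])
    s=(res<-.006)&(res>-.02)&(W[...,2]>.17)&(W[...,2]<.225)&(W[...,0]>.25)&(W[...,0]<.7)
    nl,lab,stt,cen=cv2.connectedComponentsWithStats(s.astype(np.uint8))
    for i in range(1,nl):
        if stt[i,4]>=4:
            Q=W[lab==i]; print(cen[i].round(1),stt[i,4],"mean",Q.mean(0).round(4),"min",Q.min(0).round(3),"max",Q.max(0).round(3),"res",res[lab==i].mean().round(4))
E
python3 board.py
python3 - <<'E'
import cv2
a=cv2.imread("pics/side0.png"); cv2.imwrite("pics/sb.png",cv2.resize(a[95:135,150:310],None,fx=5,fy=5,interpolation=cv2.INTER_NEAREST))
E
```

```text
top
face y = 0.0079*x + -0.0009*z + 0.3331 2794 y at x=.477,z=.2: 0.3366962843123221 x range 0.24968848681441494 0.7080638597915805
top 1446
((478.44586181640625, 345.9590759277344), (457.367431640625, 22.07599639892578), 0.40764325857162476)
[131.7 178.6] 19 mean [0.6028 0.3255 0.2028] min [0.596 0.322 0.196] max [0.61  0.331 0.209] res -0.0122
[129.2 224.4] 21 mean [0.4782 0.3243 0.2026] min [0.471 0.321 0.191] max [0.485 0.33  0.21 ] res -0.0124
[126.5 271.7] 20 mean [0.3542 0.323  0.2033] min [0.348 0.32  0.194] max [0.361 0.326 0.211] res -0.0128
side
face y = 0.0083*x + -0.0000*z + 0.3337 3376 y at x=.477,z=.2: 0.33766977512283597 x range 0.2498108412185471 0.709154129906599
top 683
((479.82916259765625, 342.39599609375), (459.2695617675781, 33.16764450073242), 0.2640952467918396)
[226.9 111. ] 20 mean [0.4791 0.3253 0.2025] min [0.47  0.32  0.195] max [0.486 0.331 0.208] res -0.0124
[264.4 110. ] 17 mean [0.6046 0.3255 0.2029] min [0.597 0.322 0.194] max [0.61  0.331 0.209] res -0.0132
[189.1 112.3] 20 mean [0.3545 0.3235 0.2021] min [0.348 0.317 0.192] max [0.361 0.331 0.21 ] res -0.0131
```

View pics/sb.png

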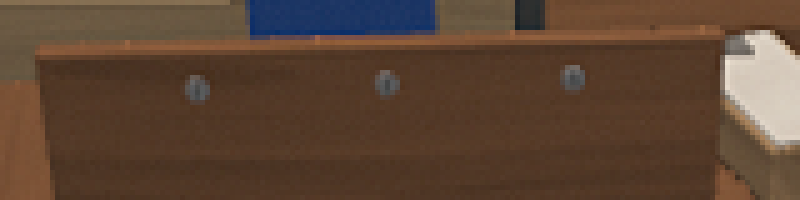

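```bash
cat >> h.py <<'E'
def to(pos,yawdeg):
    """print remaining shift in current tool axes (mm) and rotvec (rad) to tool-down pose with tool x at yawdeg"""
    p,r=st(); a=np.radians(yawdeg)
    X=np.array([np.cos(a),np.sin(a),0]); Z=np.array([0,0,-1.]); D=np.stack([X,np.cross(Z,X),Z],1)
    w=(r.inv()*R.from_matrix(D)).as_rotvec()
    dw=np.array(pos)-p
    print("shift now-axes",np.round(r.inv().apply(dw)*1000,1),"target-axes",np.round(D.T@dw*1000,1),"rot",np.round(w,4))
def tocaddy(c,psi,gz=.063,gx=-.013):
    ex=np.array([np.cos(psi),np.sin(psi)]); t=np.r_[np.array(c)+gx*ex,gz]; print("target",t.round(4)); to(t,np.degrees(psi)-90)
E
python3 -c "
from h import *
tocaddy((.4605,-.183),np.radians(78.24),.2)"
```

```text
target [ 0.4579 -0.1957  0.2   ]
t 1.85 pos [ 0.4554 -0.2192  0.2944] axes x [ 1.     0.006 -0.007] z [-0.007  0.009 -1.   ] F [ 0.6 -0.1  0.3] op 0.0869 q [ 0.76  0.05 -0.4   1.71  0.01  1.4   0.36]
shift now-axes [  3.2 -22.6  94.5] target-axes [ -2.4 -23.5  94.4] rot [-0.0085  0.0081  0.2108]
```

```bash
python3 -m crank '[[1,-8,20,-0.004,0.004,0.11],[0,-8,20,-0.004,0.004,0.1],[0,-6,20,0,0,0],[-1,0,15,0,0,0],[0,0,10,0,0,0],[0,0,0,0,0,0],[0,0,0,0,0,0],[0,0,0,0,0,0]]';python3 -c "
from h import *
tocaddy((.4605,-.183),np.radians(78.24),.063)
im,d,W=cloud('wrist','w2.png'); fitcaddy(W,(.4605,-.183),1,78)"
```

```text
t: 2.65
ee_pos: [0.458, -0.1955, 0.2075]
ee_rot: [0.001, 0.995, -0.104, 0.001]
ft_force: [0.5, -0.2, -0.1]
opening: 0.0868
target [ 0.4579 -0.1957  0.063 ]
t 2.65 pos [ 0.458  -0.1955  0.2075] axes x [ 0.978 -0.207  0.002] z [ 0.002 -0.001 -1.   ] F [ 0.5 -0.2 -0.1] op 0.0868 q [ 0.72  0.07 -0.42  1.86  0.03  1.21  0.08]
shift now-axes [-4.000e-01  1.000e-01  1.445e+02] target-axes [-1.000e-01  3.000e-01  1.445e+02] rot [ 0.0009 -0.0018 -0.0034]
cup [ 0.4612 -0.1827] psi 78.03 n 1105 1112 ys-yr -0.5 front-sheet 1.2 len 153.8 rimY 67.4
```

View pics/w2.png

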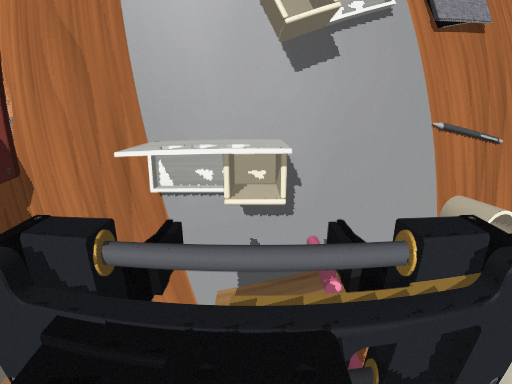

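```bash
python3 -m crank '[[0,0,30,0,0,0],[0,0,30,0,0,0],[0,0,30,0,0,0],[0,0,25,0,0,0],[0,0,15,0,0,0],[0,0,9,0,0,0],[0,0,4,0,0,0],[0,0,0,0,0,0]]';python3 -c "
from h import *
tocaddy((.461,-.183),np.radians(78.2),.063)"
```

```text
t: 3.5
ee_pos: [0.4639, -0.1992, 0.0661]
ee_rot: [0.003, 0.994, -0.105, 0.007]
ft_force: [1.0, 1.1, 0.5]
opening: 0.087
target [ 0.4583 -0.1957  0.063 ]
t 3.5 pos [ 0.4639 -0.1992  0.0661] axes x [ 0.978 -0.209  0.014] z [ 0.013 -0.007 -1.   ] F [1.  1.1 0.5] op 0.087 q [ 0.69  0.24 -0.42  2.    0.12  0.91  0.  ]
shift now-axes [-6.2 -2.3  3. ] target-axes [-6.2 -2.3  3.1] rot [ 0.004  -0.0144 -0.0049]
```

Close enough to correct and grip.

```bash
python3 -m crank '[[-4,-2,2,0.004,-0.01,-0.004],[-2,0,1,0,-0.004,0],[0,0,0,0,0,0],[0,0,0,0,0,0],[0,0,0,0,0,0],[0,0,0,0,0,0],[0,0,0,0,0,0],[0,0,0,0,0,0]]';python3 -c "
from h import *
tocaddy((.461,-.183),np.radians(78.2),.063)"
```

```text
t: 4.3
ee_pos: [0.46, -0.1967, 0.0661]
ee_rot: [0.001, 0.995, -0.103, 0.002]
ft_force: [-0.4, 0.1, 0.1]
opening: 0.0868
target [ 0.4583 -0.1957  0.063 ]
t 4.3 pos [ 0.46   -0.1967  0.0661] axes x [ 0.979 -0.205  0.004] z [ 0.004 -0.002 -1.   ] F [-0.4  0.1  0.1] op 0.0868 q [ 0.69  0.24 -0.42  2.    0.12  0.92  0.01]
shift now-axes [-1.9 -0.6  3.1] target-axes [-1.8 -0.6  3.1] rot [ 0.0012 -0.0043 -0.0007]
```

```bash
python3 -m crank '[[-2,-1,3,0,-0.004,0],[-1,0,1,0,0,0],[0,0,0,0,0,0],[0,0,0,0,0,0],[0,0,0,0,0,0],[0,0,0,0,0,0],[0,0,0,0,0,0],[0,0,0,0,0,0]]' -1 35;python3 -c "
from h import *
tocaddy((.461,-.183),np.radians(78.2),.063); im,d,W=cloud('wrist','w3.png')"
```

```text
t: 5.1
ee_pos: [0.4571, -0.1949, 0.0615]
ee_rot: [0.001, 0.995, -0.103, -0.0]
ft_force: [0.5, 0.0, -0.7]
opening: 0.0596
target [ 0.4583 -0.1957  0.063 ]
t 5.1 pos [ 0.4571 -0.1949  0.0615] axes x [ 0.979 -0.205 -0.   ] z [-0.    -0.001 -1.   ] F [ 0.5  0.  -0.7] op 0.0596 q [ 0.69  0.24 -0.42  2.01  0.12  0.91  0.  ]
shift now-axes [ 1.4  0.6 -1.5] target-axes [ 1.4  0.6 -1.5] rot [ 0.001   0.0003 -0.0006]
```

View pics/w3.png

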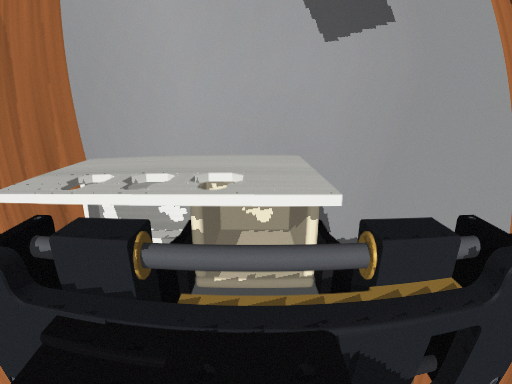

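```bash
python3 -m crank '[[0,0,-10,0,0,0],[0,0,-25,0,0,0],[0,0,-40,0,0,0],[0,0,-40,0,0,0],[0,0,-30,0,0,-0.05],[0,0,-10,0,0,-0.06],[0,0,0,0,0,-0.06],[0,0,0,0,0,-0.04]]';python3 -c "
from h import *
to((.457,.2,.2065),.46)
im,d,W=cloud('wrist','w4.png')"
```

```text
t: 5.95
ee_pos: [0.4546, -0.1931, 0.2255]
ee_rot: [-0.001, 1.0, 0.006, -0.002]
ft_force: [-0.5, 0.1, -2.4]
opening: 0.0599
t 5.95 pos [ 0.4546 -0.1931  0.2255] axes x [ 1.     0.012 -0.004] z [-0.004  0.001 -1.   ] F [-0.5  0.1 -2.4] op 0.0599 q [ 0.74  0.06 -0.44  1.84  0.02  1.26  0.3 ]
shift now-axes [   7.3 -393.    19.4] target-axes [   5.6 -393.    19. ] rot [-0.0011  0.0042  0.0041]
```

View pics/w4.png

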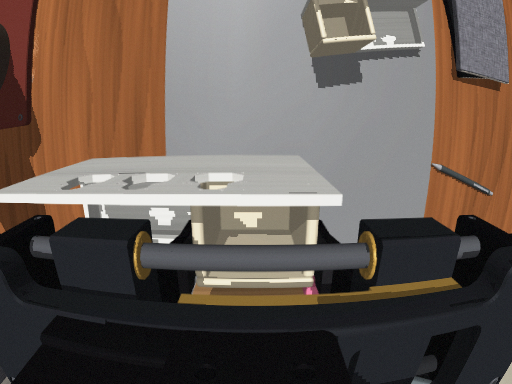

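```bash
python3 -m crank '[[1,-25,1,0,0,0],[1,-45,1,0,0,0],[1,-48,1,0,0,0],[1,-48,1,0,0,0],[1,-48,1,0,0,0],[0,-48,1,0,0,0],[0,-48,1,0,0,0],[0,-48,1,0,0,0]]';python3 -c "
from h import *
to((.3703,.2586,.1835),.46)"
```

```text
t: 6.8
ee_pos: [0.4544, 0.1697, 0.2192]
ee_rot: [0.001, 1.0, -0.004, -0.002]
ft_force: [2.1, -0.5, -3.3]
opening: 0.0596
t 6.8 pos [0.4544 0.1697 0.2192] axes x [ 1.    -0.008 -0.004] z [-0.004 -0.003 -1.   ] F [ 2.1 -0.5 -3.3] op 0.0596 q [ 0.35  0.07 -0.82  1.85  0.06  1.25 -0.5 ]
shift now-axes [-84.7 -88.4  35.8] target-axes [-83.4 -89.6  35.7] rot [ 0.003   0.0039 -0.0161]
```

```bash
python3 -m crank '[[-10,-15,5,0.003,0.004,-0.008],[-20,-20,10,0,0,-0.008],[-20,-20,10,0,0,0],[-18,-18,6,0,0,0],[-12,-12,4,0,0,0],[-4,-4,1,0,0,0],[0,0,0,0,0,0],[0,0,0,0,0,0]]';python3 -c "
from h import *
to((.3703,.2686,.1835),.46)
cloud('side','s5.png');cloud('wrist','w5.png');cloud('top','t5.png')
a=cv2.imread('pics/s5.png'); cv2.imwrite('pics/s5c.png',cv2.resize(a[90:190,140:310],None,fx=4.5,fy=4.5,interpolation=cv2.INTER_CUBIC))
"
```

```text
t: 7.6
ee_pos: [0.3628, 0.266, 0.1828]
ee_rot: [0.0, 1.0, 0.007, -0.0]
ft_force: [0.2, -0.2, -3.1]
opening: 0.0596
t 7.6 pos [0.3628 0.266  0.1828] axes x [ 1.     0.015 -0.001] z [-0.001 -0.001 -1.   ] F [ 0.2 -0.2 -3.1] op 0.0596 q [ 0.22  0.02 -0.94  1.97  0.02  1.16 -0.71]
shift now-axes [ 7.5 -2.5 -0.7] target-axes [ 7.5 -2.6 -0.7] rot [0.0006 0.0009 0.0066]
```

View pics/s5c.png

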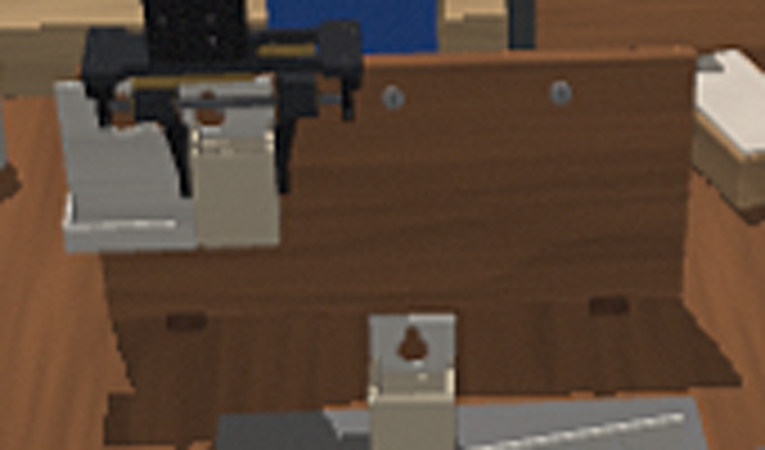

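View pics/w5.png

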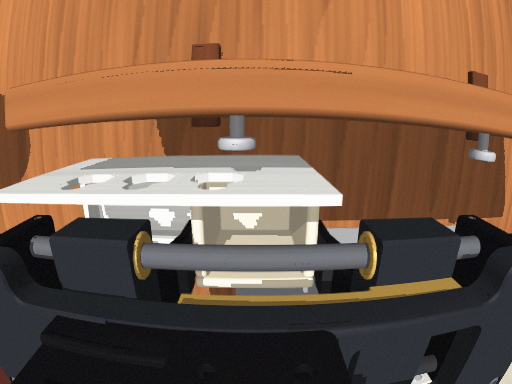

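```bash
cat > rel.py <<'E'
import sys
from h import *
def rel(f,side,sx,live=False):
    im,d,W=load("wrist",f)
    Z=W[...,2]; X=W[...,0]; Y=W[...,1]
    # sheet: top edge points; pick highest cluster in a y band in front of screw
    h=(np.abs(X-sx)<.011)&(Y>.305)&(Y<.334)&(Z>.18)&(Z<.215)&(im.max(2).astype(int)-im.min(2)<25)
    # screw head pixels: near board face
    Q=W[h]; print("grey near screw",len(Q),"x",np.percentile(Q[:,0],[1,50,99]).round(4) if len(Q) else "","y",np.percentile(Q[:,1],[1,50,99]).round(4) if len(Q) else "","zmax",Q[:,2].max().round(4) if len(Q) else "")
    return im,W
if __name__=="__main__":
    rel(sys.argv[1],0,float(sys.argv[2]))
E
python3 rel.py w5.png .3545
python3 - <<'E'
from h import *
im,d,W=load("wrist","w5.png")
for p in [(237,143),(237,148),(237,120),(225,144),(250,144),(20,188),(335,199),(200,199),(300,157),(200,180),(240,180),(220,176),(220,157),(483,155)]:
    print(p,W[p[1],p[0]].round(4),im[p[1],p[0]])
E
```

```text
grey near screw 1444 x [0.3442 0.3553 0.3651] y [0.3058 0.322  0.3335] zmax 0.2149
(237, 143) [0.3553 0.3247 0.2087] [223 223 226]
(237, 148) [0.3553 0.3227 0.2081] [193 194 198]
(237, 120) [0.3549 0.3335 0.2032] [119 119 121]
(225, 144) [0.3505 0.3241 0.2064] [201 202 205]
(250, 144) [0.3603 0.324  0.2045] [164 163 165]
(20, 188) [0.2528 0.3082 0.2173] [218 219 213]
(335, 199) [0.3898 0.3081 0.2275] [252 252 251]
(200, 199) [0.3437 0.3072 0.2265] [253 253 252]
(300, 157) [ 0.4124  0.2922 -0.0006] [133 126 118]
(200, 180) [0.3374 0.3064 0.1918] [235 234 231]
(240, 180) [0.3558 0.3067 0.1927] [238 238 235]
(220, 176) [0.3462 0.3075 0.1881] [252 252 251]
(220, 157) [0.3397 0.3087 0.1312] [144 144 141]
(483, 155) [0.475  0.3252 0.2058] [205 204 209]
```

```bash
cat > rel.py <<'E'
import sys
from h import *
from scipy import ndimage
def rel(f,side):
    im,d,W=load("wrist",f); p,_=0,0
    a=np.load("pics/"+f+".npz"); 
    sat=im.max(2).astype(int)-im.min(2)
    X,Y,Z=W[...,0],W[...,1],W[...,2]
    grey=sat<30
    # screw head: grey with y>0.3185, z .19-.212
    s=grey&(Y>.3165)&(Y<.3275)&(Z>.196)&(Z<.213)
    L,n=ndimage.label(s)
    for i in range(1,n+1):
        Q=W[L==i]
        if len(Q)>30: print("head x ext",Q[:,0].min().round(4),Q[:,0].max().round(4),"mid",((Q[:,0].min()+Q[:,0].max())/2).round(4),"ymin",np.percentile(Q[:,1],3).round(4),"zmax",Q[:,2].max().round(4),len(Q))
    return im,W
def sheet(W,im,ytcp,xc,ztop):
    X,Y,Z=W[...,0],W[...,1],W[...,2]
    m=(np.abs(Y-(ytcp+.0424))<.006)&(Z>ztop-.06)&(Z<ztop+.006)&(np.abs(X-xc)<.15)
    Q=W[m]; t=Q[Q[:,2]>ztop-.004]
    print("sheet top z",np.percentile(Q[:,2],99.5).round(4),"top x ext",t[:,0].min().round(4),t[:,0].max().round(4),"yback",np.median(Q[:,1]).round(4), "slope",np.polyfit(Q[:,0],Q[:,1],1)[0].round(4),"tilt z",np.polyfit(t[:,0],t[:,2],1)[0].round(4))
if __name__=="__main__":
    f=sys.argv[1]; im,W=rel(f,0); x,y,z=map(float,sys.argv[2:5]); sheet(W,im,y,x,z)
E
python3 rel.py w5.png .3628 .266 .2273
```

```text
head x ext 0.3469 0.3623 mid 0.3546 ymin 0.3218 zmax 0.2093 531
head x ext 0.4707 0.4858 mid 0.4782 ymin 0.3225 zmax 0.2089 273
sheet top z 0.2286 top x ext 0.2452 0.4495 yback 0.3085 slope 0.011 tilt z 0.0015
```

```bash
sed -i 's/np.abs(X-xc)<.15)/np.abs(X-xc)<.15)\&(im.min(2)>150)/' rel.py; python3 rel.py w5.png .3628 .266 .2273
```

```text
head x ext 0.3469 0.3623 mid 0.3546 ymin 0.3218 zmax 0.2093 531
head x ext 0.4707 0.4858 mid 0.4782 ymin 0.3225 zmax 0.2089 273
sheet top z 0.2286 top x ext 0.2452 0.3926 yback 0.3085 slope 0.0112 tilt z 0.0
```

```bash
python3 -m crank '[[4,-1,0,0,0,0.004],[4,-1,-0.5,0,0,0],[1,0,-0.5,0,0,0],[0,0,0,0,0,0],[0,0,0,0,0,0],[0,0,0,0,0,0],[0,0,0,0,0,0],[0,0,0,0,0,0]]';python3 -c "
from h import *
to((.3707,.2905,.1835),.46)
cloud('wrist','w6.png')
";python3 rel.py w6.png .3708 .268 .2278
```

```text
t: 8.55
ee_pos: [0.3743, 0.2671, 0.1839]
ee_rot: [-0.0, 1.0, 0.003, -0.001]
ft_force: [0.9, -0.7, -3.2]
opening: 0.0594
t 8.55 pos [0.3743 0.2671 0.1839] axes x [ 1.     0.006 -0.001] z [-0.001  0.    -1.   ] F [ 0.9 -0.7 -3.2] op 0.0594 q [ 0.22  0.05 -0.94  1.95  0.04  1.16 -0.73]
shift now-axes [ -3.4 -23.4   0.4] target-axes [ -3.4 -23.4   0.4] rot [-0.0004  0.0014 -0.0015]
head x ext 0.3472 0.3624 mid 0.3548 ymin 0.3218 zmax 0.2091 500
head x ext 0.4711 0.4857 mid 0.4784 ymin 0.3225 zmax 0.209 297
sheet top z 0.2297 top x ext 0.256 0.404 yback 0.3103 slope 0.0037 tilt z -0.0005
```

View pics/w6.png

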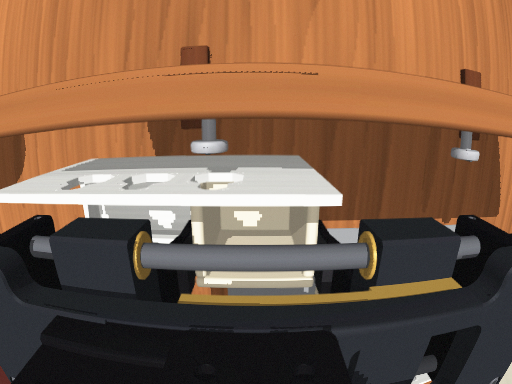

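```bash
python3 -m crank '[[-2.5,-2,0.5,0,0,0],[-1,-3,0,0,0,0],[0,-2,0,0,0,0],[0,0,0,0,0,0],[0,0,0,0,0,0],[0,0,0,0,0,0],[0,0,0,0,0,0],[0,0,0,0,0,0]]';python3 -c "
from h import *
to((.3707,.2905,.1835),.46)
cloud('wrist','w7.png')
";python3 rel.py w7.png .3708 .275 .2278
```

```text
t: 9.4
ee_pos: [0.3702, 0.2749, 0.1834]
ee_rot: [-0.0, 1.0, 0.003, -0.001]
ft_force: [-1.2, 1.3, -2.5]
opening: 0.0599
t 9.4 pos [0.3702 0.2749 0.1834] axes x [ 1.     0.007 -0.001] z [-0.001  0.    -1.   ] F [-1.2  1.3 -2.5] op 0.0599 q [ 0.2   0.05 -0.95  1.95  0.05  1.16 -0.75]
shift now-axes [  0.6 -15.6  -0.1] target-axes [  0.6 -15.6  -0.1] rot [-0.0003  0.0012 -0.0011]
head x ext 0.3464 0.3625 mid 0.3544 ymin 0.3219 zmax 0.2089 522
head x ext 0.4709 0.4847 mid 0.4778 ymin 0.3228 zmax 0.209 291
head x ext 0.3595 0.4001 mid 0.3798 ymin 0.3182 zmax 0.213 737
head x ext 0.3287 0.3487 mid 0.3387 ymin 0.3176 zmax 0.2128 257
head x ext 0.2988 0.3178 mid 0.3083 ymin 0.317 zmax 0.2129 202
head x ext 0.2447 0.2871 mid 0.2659 ymin 0.3168 zmax 0.213 403
sheet top z 0.2292 top x ext 0.2523 0.3999 yback 0.318 slope 0.0056 tilt z -0.0007
```

```bash
python3 -m crank '[[0.3,-4,0,0,0,0],[0,-4,0,0,0,0],[0,-4,0,0,0,0],[0,-2.5,0,0,0,0],[0,-1,0,0,0,0],[0,0,0,0,0,0],[0,0,0,0,0,0],[0,0,0,0,0,0]]';python3 -c "
from h import *
to((.3707,.2905,.1835),.46)
cloud('wrist','w8.png')
";python3 rel.py w8.png .3708 .29 .2278
```

```text
t: 10.25
ee_pos: [0.3705, 0.2919, 0.1833]
ee_rot: [-0.0, 1.0, 0.004, -0.001]
ft_force: [-0.3, -0.2, -2.8]
opening: 0.0597
t 10.25 pos [0.3705 0.2919 0.1833] axes x [ 1.     0.007 -0.001] z [-0.001  0.    -1.   ] F [-0.3 -0.2 -2.8] op 0.0597 q [ 0.17  0.09 -0.96  1.93  0.08  1.17 -0.81]
shift now-axes [ 0.2  1.4 -0.2] target-axes [ 0.2  1.4 -0.2] rot [-0.0004  0.0015 -0.0009]
head x ext 0.4707 0.4863 mid 0.4785 ymin 0.3227 zmax 0.2087 304
head x ext 0.3475 0.3622 mid 0.3548 ymin 0.3219 zmax 0.2095 208
sheet top z 0.2293 top x ext 0.2517 0.4003 yback 0.3344 slope -0.0024 tilt z -0.0001
```

View pics/w8.png

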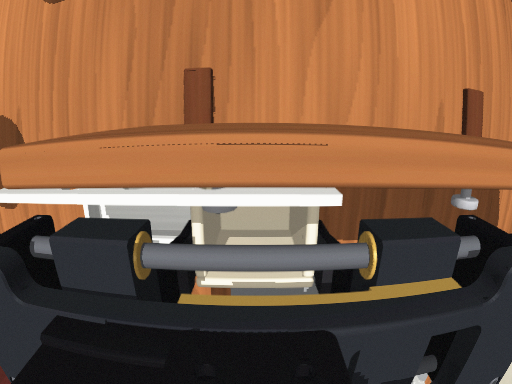

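```bash
python3 -m crank '[[0,0.3,4,0,0,0],[0,0.3,4,0,0,0],[0,0.3,4,0,0,0],[0,0,3,0,0,0],[0,0,2,0,0,0],[0,0,1,0,0,0],[0,0,0,0,0,0],[0,0,0,0,0,0]]';python3 -c "
from h import *
to((.3707,.2905,.1655),.46)"
```

```text
t: 11.1
ee_pos: [0.3707, 0.2914, 0.1648]
ee_rot: [-0.001, 1.0, 0.003, -0.0]
ft_force: [-1.0, -1.9, 1.3]
opening: 0.0597
t 11.1 pos [0.3707 0.2914 0.1648] axes x [ 1.     0.007 -0.001] z [-0.001  0.001 -1.   ] F [-1.  -1.9  1.3] op 0.0597 q [ 0.16  0.11 -0.96  1.95  0.1   1.13 -0.83]
shift now-axes [-0.   0.9 -0.8] target-axes [-0.   0.9 -0.7] rot [-0.001   0.0008 -0.0012]
```

```bash
python3 -m crank '[[0,0,1,0,0,0],[0,0,1,0,0,0],[0,0,0,0,0,0],[0,0,0,0,0,0],[0,0,0,0,0,0],[0,0,0,0,0,0],[0,0,0,0,0,0],[0,0,0,0,0,0]]';python3 -c "
from h import *
st()"
```

```text
t: 11.9
ee_pos: [0.3709, 0.2916, 0.1646]
ee_rot: [0.0, 1.0, 0.004, 0.0]
ft_force: [-2.0, -1.5, 3.8]
opening: 0.0599
t 11.9 pos [0.3709 0.2916 0.1646] axes x [1.    0.007 0.   ] z [ 0. -0. -1.] F [-2.  -1.5  3.8] op 0.0599 q [ 0.16  0.11 -0.96  1.95  0.1   1.13 -0.83]
```

```bash
python3 -m crank '[[0,0,0,0,0,0],[0,0,0,0,0,0],[0,0,0,0,0,0],[0,0,0,0,0,0],[0,0,0,0,0,0],[0,0,0,0,0,0],[0,0,-10,0,0,0],[0,2,-20,0,0,0]]' 0.8; python3 -m crank '[[0,5,-30,0,0,0],[0,15,-30,0,0,0],[5,30,-30,0,0,0],[10,35,-15,0,0,0],[10,35,0,0,0,0],[10,35,0,0,0,0],[10,35,0,0,0,0],[5,20,0,0,0,0]]' 1; python3 -c "
from h import *
st()
for n in ('side','top','wrist'):
    im,d,W=cloud(n,n+'9.png')
    print(n)
    if n!='wrist': fitcaddy(W,(.543,-.0137),-1,101.8); fitcaddy(W,(.4825,.1425),0,86)
a=cv2.imread('pics/side9.png'); cv2.imwrite('pics/s9c.png',cv2.resize(a[90:290,140:310],None,fx=3,fy=3,interpolation=cv2.INTER_CUBIC))
"
```

```text
t: 12.7
ee_pos: [0.3703, 0.2894, 0.1938]
ee_rot: [-0.0, 1.0, 0.004, -0.001]
ft_force: [-0.4, -0.9, -0.1]
opening: 0.0786
t: 13.5
ee_pos: [0.4237, 0.0782, 0.3129]
ee_rot: [-0.002, 1.0, 0.01, 0.005]
ft_force: [-0.8, 0.5, -0.1]
opening: 0.0872
t 13.5 pos [0.4237 0.0782 0.3129] axes x [1.   0.02 0.01] z [ 0.01   0.004 -1.   ] F [-0.8  0.5 -0.1] op 0.0872 q [ 0.43 -0.15 -0.63  1.83 -0.09  1.43 -0.16]
side
cup [ 0.5443 -0.0144] psi 101.73 n 206 162 ys-yr 2.1 front-sheet -1.3 len 151.9 rimY 66.6
cup [0.4828 0.1428] psi 86.81 n 69 118 ys-yr -0.1 front-sheet -1.4 len 57.7 rimY 57.7
top
cup [ 0.5424 -0.0135] psi 101.68 n 74 106 ys-yr -0.7 front-sheet 0.3 len 151.4 rimY 59.7
few 0
wrist
```

View pics/s9c.png

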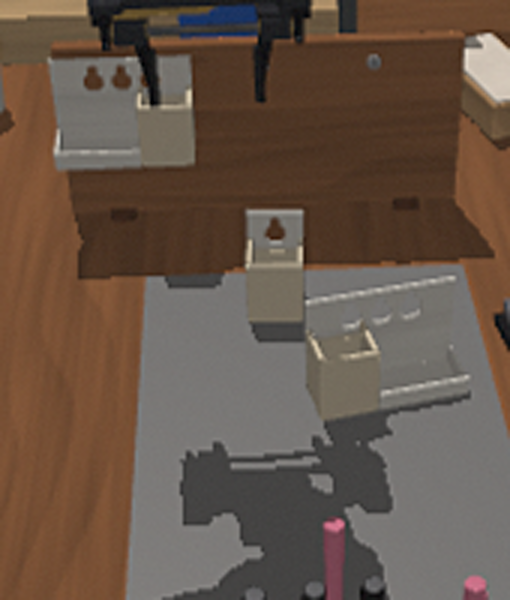

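View pics/wrist9.png

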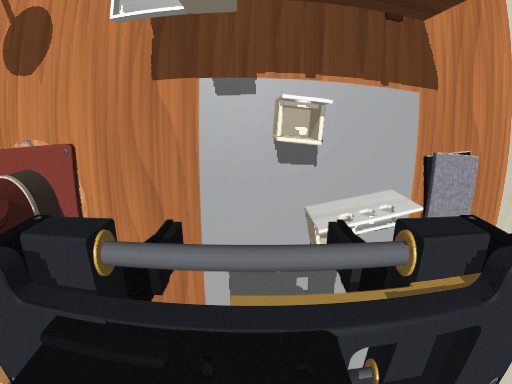

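```bash
python3 -c "
from h import *
im,d,W=load('wrist','wrist9.png'); r=fitcaddy(W,(.4825,.1425),0,86.5)
tocaddy((.4825,.1425),np.radians(86.4),.063)
"
```

```text
cup [0.4834 0.1428] psi 86.53 n 200 601 ys-yr -0.1 front-sheet 0.9 len 60.5 rimY 61.0
target [0.4817 0.1295 0.063 ]
t 13.65 pos [0.4234 0.08   0.3126] axes x [1.    0.02  0.009] z [ 0.009  0.005 -1.   ] F [-0.4  0.4  0. ] op 0.0873 q [ 0.43 -0.15 -0.63  1.83 -0.09  1.43 -0.16]
shift now-axes [ 57.  -47.2 250.4] target-axes [ 55.1 -53.1 249.6] rot [-0.0049 -0.0087  0.0825]
```

```bash
python3 -m crank '[[15,-12,15,-0.005,-0.009,0.04],[18,-16,30,0,0,0.042],[15,-15,35,0,0,0],[7,-8,35,0,0,0],[2,-2,30,0,0,0],[0,0,15,0,0,0],[0,0,0,0,0,0],[0,0,0,0,0,0]]';python3 -c "
from h import *
im,d,W=cloud('wrist','w10.png'); fitcaddy(W,(.4834,.1427),0,86.5)
tocaddy((.4832,.1427),np.radians(86.5),.063)"
```

```text
t: 14.45
ee_pos: [0.4837, 0.1453, 0.1538]
ee_rot: [-0.003, 1.0, -0.027, 0.004]
ft_force: [0.2, -1.3, 0.2]
opening: 0.0874
cup [0.4836 0.1446] psi 86.61 n 887 1610 ys-yr 0.0 front-sheet -0.2 len 60.7 rimY 60.8
target [0.4824 0.1297 0.063 ]
t 14.5 pos [0.4838 0.1452 0.1541] axes x [ 0.998 -0.055  0.007] z [ 0.008  0.006 -1.   ] F [-0.1  0.3 -0.3] op 0.087 q [ 0.32  0.17 -0.75  1.9   0.13  1.11 -0.54]
shift now-axes [-1.2 16.1 90.9] target-axes [-0.4 15.5 91.1] rot [-0.0064 -0.0074  0.0062]
```

```bash
python3 -m crank '[[0,8,0,-0.006,-0.007,0.006],[0,6,5,0,0,0],[0,1,25,0,0,0],[0,0,25,0,0,0],[0,0,20,0,0,0],[0,0,10,0,0,0],[0,0,2,0,0,0],[0,0,0,0,0,0]]';python3 -c "
from h import *
tocaddy((.4834,.1435),np.radians(86.6),.063)"
```

```text
t: 15.3
ee_pos: [0.488, 0.126, 0.0704]
ee_rot: [0.001, 0.999, -0.033, 0.006]
ft_force: [-0.0, 0.4, -0.1]
opening: 0.0869
target [0.4826 0.1305 0.063 ]
t 15.3 pos [0.488  0.126  0.0704] axes x [ 0.998 -0.066  0.012] z [ 0.012 -0.001 -1.   ] F [-0.   0.4 -0.1] op 0.0869 q [ 0.3   0.28 -0.71  1.99  0.23  0.94 -0.6 ]
shift now-axes [-5.7 -4.2  7.3] target-axes [-5.6 -4.2  7.4] rot [ 0.0007 -0.0119 -0.0071]
```

```bash
python3 -m crank '[[-4,-3,4,0,-0.01,-0.005],[-2,-1,2,0,-0.003,-0.002],[0,-1,1,0,0,0],[0,0,0,0,0,0],[0,0,0,0,0,0],[0,0,0,0,0,0],[0,0,0,0,0,0],[0,0,0,0,0,0]]';python3 -c "
from h import *
tocaddy((.4834,.1435),np.radians(86.6),.063)"
```

```text
t: 16.1
ee_pos: [0.4838, 0.1323, 0.0659]
ee_rot: [0.0, 1.0, -0.029, 0.001]
ft_force: [-0.4, -0.5, -0.5]
opening: 0.0873
target [0.4826 0.1305 0.063 ]
t 16.1 pos [0.4838 0.1323 0.0659] axes x [ 0.998 -0.059  0.003] z [ 0.003 -0.    -1.   ] F [-0.4 -0.5 -0.5] op 0.0873 q [ 0.29  0.29 -0.72  1.99  0.23  0.94 -0.61]
shift now-axes [-1.1  1.9  2.8] target-axes [-1.1  1.9  2.9] rot [ 0.     -0.0026  0.0004]
```

```bash
python3 -m crank '[[-1,1.5,2.5,0,-0.003,0],[0,0,0.5,0,0,0],[0,0,0,0,0,0],[0,0,0,0,0,0],[0,0,0,0,0,0],[0,0,0,0,0,0],[0,0,0,0,0,0],[0,0,0,0,0,0]]' -1 35;python3 -c "
from h import *
tocaddy((.4834,.1435),np.radians(86.6),.063)"
```

```text
t: 16.9
ee_pos: [0.4826, 0.1305, 0.0625]
ee_rot: [0.0, 1.0, -0.03, -0.0]
ft_force: [-0.1, -0.4, -0.1]
opening: 0.0597
target [0.4826 0.1305 0.063 ]
t 16.9 pos [0.4826 0.1305 0.0625] axes x [ 0.998 -0.059 -0.001] z [-0.001 -0.    -1.   ] F [-0.1 -0.4 -0.1] op 0.0597 q [ 0.29  0.29 -0.71  1.99  0.24  0.94 -0.61]
shift now-axes [ 0.  -0.  -0.5] target-axes [ 0.  -0.  -0.5] rot [0.0002 0.0009 0.0003]
```

```bash
python3 -m crank '[[0,0,-15,0,0,0],[0,0,-30,0,0,0],[0,0,-35,0,0,-0.03],[0,-10,-30,0,0,-0.03],[0,-25,-10,0,0,-0.006],[0,-25,0,0,0,0],[0,-25,0,0,0,0],[0,-15,0,0,0,0]]';python3 -c "
from h import *
to((.4788,.2692,.1845),.46)"
```

```text
t: 17.7
ee_pos: [0.4809, 0.2315, 0.1936]
ee_rot: [0.0, 1.0, 0.003, -0.001]
ft_force: [-1.2, 0.1, -3.0]
opening: 0.0596
t 17.7 pos [0.4809 0.2315 0.1936] axes x [ 1.     0.006 -0.001] z [-0.001 -0.001 -1.   ] F [-1.2  0.1 -3. ] op 0.0596 q [ 0.2   0.22 -0.82  1.78  0.17  1.22 -0.66]
shift now-axes [ -1.8 -37.7   9. ] target-axes [ -1.7 -37.7   9.1] rot [ 0.0006  0.0013 -0.0019]
```

```bash
python3 -m crank '[[-1,-8,4,0,0,0],[-1,-10,4,0,0,0],[0,-8,1,0,0,0],[0,-6,0,0,0,0],[0,-3,0,0,0,0],[0,0,0,0,0,0],[0,0,0,0,0,0],[0,0,0,0,0,0]]';python3 -c "
from h import *
to((.4788,.2692,.1845),.46);cloud('wrist','w11.png')"; python3 rel.py w11.png .479 .2692 .2285
```

```text
t: 18.5
ee_pos: [0.4777, 0.2683, 0.185]
ee_rot: [0.001, 1.0, 0.004, -0.001]
ft_force: [0.5, -0.8, -2.0]
opening: 0.0599
t 18.5 pos [0.4777 0.2683 0.185 ] axes x [ 1.     0.007 -0.002] z [-0.002 -0.001 -1.   ] F [ 0.5 -0.8 -2. ] op 0.0599 q [ 0.12  0.27 -0.83  1.76  0.21  1.21 -0.75]
shift now-axes [ 1.1 -0.9  0.5] target-axes [ 1.1 -0.9  0.5] rot [ 0.0015  0.0023 -0.001 ]
head x ext 0.472 0.4876 mid 0.4798 ymin 0.3225 zmax 0.209 495
head x ext 0.3491 0.3637 mid 0.3564 ymin 0.3218 zmax 0.2094 284
head x ext 0.5955 0.608 mid 0.6018 ymin 0.3235 zmax 0.2093 196
sheet top z 0.2297 top x ext 0.4474 0.5078 yback 0.3123 slope 0.0108 tilt z -0.0021
```

View pics/w11.png

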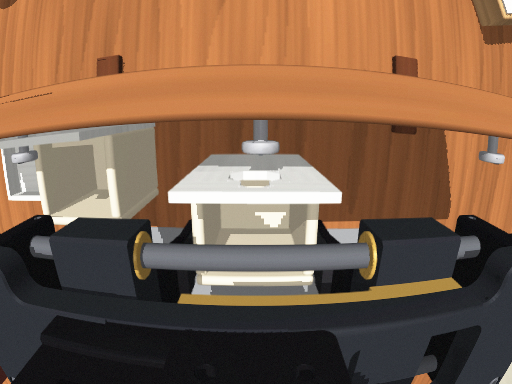

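```bash
python3 -m crank '[[1.3,-2,0.5,0,0.002,0],[0.5,-3,0,0,0,0],[0,-2,0,0,0,0],[0,0,0,0,0,0],[0,0,0,0,0,0],[0,0,0,0,0,0],[0,0,0,0,0,0],[0,0,0,0,0,0]]';python3 -c "
from h import *
to((.4795,.290,.1845),.46);cloud('wrist','w12.png')"; python3 rel.py w12.png .479 .276 .2285
```

```text
t: 19.35
ee_pos: [0.48, 0.2753, 0.1845]
ee_rot: [0.001, 1.0, 0.003, 0.0]
ft_force: [-0.2, -0.0, -2.8]
opening: 0.0599
t 19.35 pos [0.48   0.2753 0.1845] axes x [1.    0.006 0.   ] z [ 0.    -0.002 -1.   ] F [-0.2 -0.  -2.8] op 0.0599 q [ 0.11  0.28 -0.83  1.75  0.22  1.21 -0.77]
shift now-axes [ -0.4 -14.7   0. ] target-axes [ -0.3 -14.7   0. ] rot [ 0.0018 -0.0001 -0.002 ]
head x ext 0.4716 0.4873 mid 0.4795 ymin 0.3231 zmax 0.2091 477
head x ext 0.3484 0.3635 mid 0.356 ymin 0.322 zmax 0.2086 266
head x ext 0.5961 0.6092 mid 0.6027 ymin 0.3236 zmax 0.2091 191
head x ext 0.4495 0.4739 mid 0.4617 ymin 0.319 zmax 0.213 396
head x ext 0.4852 0.5095 mid 0.4973 ymin 0.3192 zmax 0.213 393
sheet top z 0.2292 top x ext 0.4496 0.5097 yback 0.3193 slope -0.0033 tilt z 0.0008
```

Aligned (hole centre 0.4796, screw 0.4795). Insert.

```bash
python3 -m crank '[[0,-4,0,0,0,0],[0,-4,0,0,0,0],[0,-4,0,0,0,0],[0,-2,0,0,0,0],[0,-1,0,0,0,0],[0,0,0,0,0,0],[0,0,0,0,0,0],[0,0,0,0,0,0]]';python3 -c "
from h import *
to((.4795,.290,.1845),.46);cloud('wrist','w13.png')"; python3 rel.py w13.png .479 .29 .2285
```

```text
t: 20.2
ee_pos: [0.4797, 0.292, 0.1845]
ee_rot: [0.001, 1.0, 0.003, 0.0]
ft_force: [-0.4, -0.5, -3.4]
opening: 0.0596
t 20.2 pos [0.4797 0.292  0.1845] axes x [1.    0.006 0.   ] z [ 0.    -0.002 -1.   ] F [-0.4 -0.5 -3.4] op 0.0596 q [ 0.08  0.3  -0.83  1.73  0.23  1.22 -0.8 ]
shift now-axes [-0.2  2.  -0. ] target-axes [-0.2  2.  -0. ] rot [ 0.0016  0.     -0.0015]
head x ext 0.3481 0.3634 mid 0.3557 ymin 0.3219 zmax 0.2091 294
head x ext 0.596 0.6087 mid 0.6024 ymin 0.3238 zmax 0.209 181
head x ext 0.4717 0.4874 mid 0.4796 ymin 0.3231 zmax 0.2088 235
sheet top z 0.2292 top x ext 0.4493 0.5097 yback 0.3348 slope 0.0111 tilt z 0.0018
```

```bash
python3 -m crank '[[0,0.5,4,0,0,0],[0,0.5,4,0,0,0],[0,0.3,4,0,0,0],[0,0,3,0,0,0],[0,0,2,0,0,0],[0,0,1.5,0,0,0],[0,0,0.5,0,0,0],[0,0,0,0,0,0]]';python3 -c "
from h import *
to((.4795,.290,.1665),.46)"
```

```text
t: 21.05
ee_pos: [0.4802, 0.2911, 0.1655]
ee_rot: [0.0, 1.0, 0.003, 0.001]
ft_force: [-0.6, -2.0, 0.7]
opening: 0.0601
t 21.05 pos [0.4802 0.2911 0.1655] axes x [1.    0.006 0.002] z [ 0.002 -0.001 -1.   ] F [-0.6 -2.   0.7] op 0.0601 q [ 0.07  0.31 -0.82  1.75  0.25  1.18 -0.81]
shift now-axes [-0.8  1.  -1. ] target-axes [-0.8  1.  -1. ] rot [ 0.0007 -0.0017 -0.0019]
```

```bash
python3 -m crank '[[0,0,1,0,0,0],[0,0,1,0,0,0],[0,0,0,0,0,0],[0,0,0,0,0,0],[0,0,0,0,0,0],[0,0,0,0,0,0],[0,0,0,0,0,0],[0,0,0,0,0,0]]'; python3 -m crank '[[0,0,0,0,0,0],[0,0,0,0,0,0],[0,0,0,0,0,0],[0,0,0,0,0,0],[0,0,0,0,0,0],[0,0,0,0,0,0],[0,0,-10,0,0,0],[0,2,-20,0,0,0]]' 0.8;  python3 -m crank '[[0,5,-30,0,0,0],[0,10,-30,0,0,0],[5,25,-30,0,0,0],[10,35,0,0,0,0],[10,40,0,0,0,0],[10,45,0,0,0,0],[10,45,0,0,0,0],[5,30,0,0,0,0]]' 1; python3 -c "
from h import *
st()
for n in ('side','top','wrist'):
    im,d,W=cloud(n,n+'14.png')
    print(n); fitcaddy(W,(.543,-.0137),-1,101.8)
a=cv2.imread('pics/side14.png'); cv2.imwrite('pics/s14c.png',cv2.resize(a[90:290,140:310],None,fx=3,fy=3,interpolation=cv2.INTER_CUBIC))
"
```

```text
t: 21.85
ee_pos: [0.4806, 0.2914, 0.1653]
ee_rot: [0.0, 1.0, 0.003, 0.002]
ft_force: [-1.0, -2.5, 2.5]
opening: 0.0596
t: 22.65
ee_pos: [0.4796, 0.289, 0.1937]
ee_rot: [0.001, 1.0, 0.003, -0.0]
ft_force: [0.1, -0.3, 0.3]
opening: 0.0785
t: 23.45
ee_pos: [0.5329, 0.0547, 0.298]
ee_rot: [-0.002, 1.0, 0.011, 0.005]
ft_force: [1.0, 1.0, -0.3]
opening: 0.0871
t 23.45 pos [0.5329 0.0547 0.298 ] axes x [1.    0.021 0.011] z [ 0.011  0.003 -1.   ] F [ 1.   1.  -0.3] op 0.0871 q [ 0.45  0.12 -0.69  1.64  0.08  1.4  -0.22]
side
cup [ 0.5453 -0.0144] psi 102.27 n 202 159 ys-yr 2.3 front-sheet -0.6 len 154.1 rimY 69.5
top
cup [ 0.5339 -0.0156] psi 101.41 n 50 99 ys-yr 15.6 front-sheet 0.7 len 120.1 rimY 58.7
wrist
cup [ 0.5439 -0.012 ] psi 101.65 n 758 598 ys-yr 3.2 front-sheet -0.9 len 154.2 rimY 67.8
```

View pics/s14c.png

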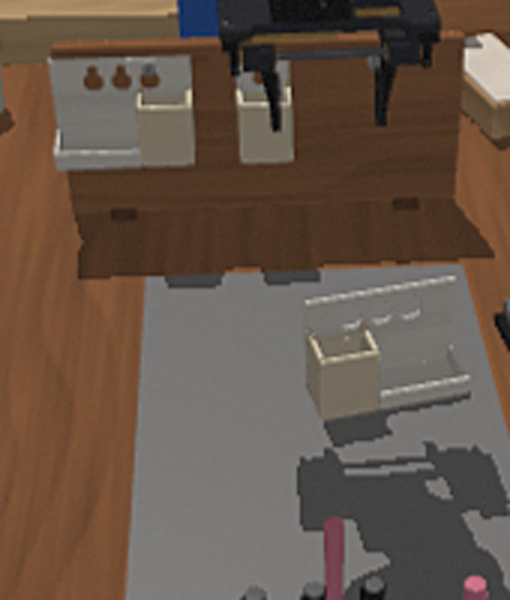

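View pics/wrist14.png

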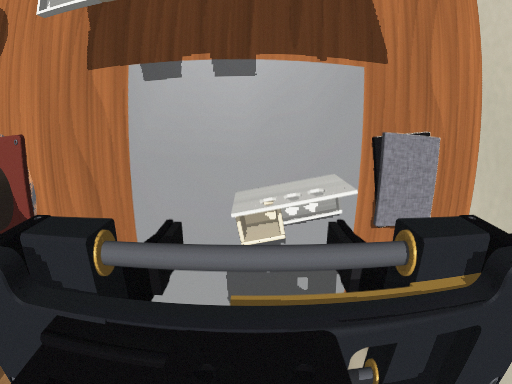

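```bash
python3 -c "
from h import *
tocaddy((.543,-.0135),np.radians(101.7),.2)"
```

```text
target [ 0.5456 -0.0262  0.2   ]
t 23.6 pos [0.5327 0.0558 0.2977] axes x [1.    0.019 0.01 ] z [ 0.01   0.004 -1.   ] F [-1.   0.7  0.3] op 0.0871 q [ 0.45  0.12 -0.69  1.64  0.08  1.4  -0.23]
shift now-axes [10.3 82.7 97.4] target-axes [-4.  83.  97.7] rot [-0.0028 -0.0104 -0.185 ]
```

```bash
python3 -m crank '[[3,15,15,-0.003,-0.01,-0.09],[2,20,20,0,0,-0.09],[0,20,20,0,0,-0.005],[-1,15,20,0,0,0],[-1,8,15,0,0,0],[0,3,5,0,0,0],[0,0,0,0,0,0],[0,0,0,0,0,0]]';python3 -c "
from h import *
im,d,W=cloud('wrist','w15.png'); fitcaddy(W,(.543,-.0135),-1,101.7)
tocaddy((.543,-.0135),np.radians(101.7),.063)"
```

```text
t: 24.4
ee_pos: [0.5498, -0.0144, 0.2052]
ee_rot: [-0.002, 0.994, 0.113, 0.004]
ft_force: [0.2, 0.6, 0.5]
opening: 0.0872
cup [ 0.5432 -0.0132] psi 101.7 n 1151 1094 ys-yr 0.7 front-sheet 0.3 len 153.7 rimY 67.1
target [ 0.5456 -0.0262  0.063 ]
t 24.45 pos [ 0.5499 -0.0143  0.2054] axes x [0.974 0.224 0.008] z [ 0.007  0.004 -1.   ] F [-0.1 -0.4  0.2] op 0.0868 q [ 0.53  0.21 -0.66  1.74  0.13  1.23  0.07]
shift now-axes [ -8.   11.1 142.3] target-axes [ -6.6  10.9 142.4] rot [-0.0026 -0.0082  0.0221]
```

```bash
python3 -m crank '[[-5,6,15,-0.003,-0.008,0.022],[-3,4,30,0,-0.003,0],[0,1,30,0,0,0],[-1,0,25,0,-0.002,0],[-2,0,20,0,-0.002,0],[-2,0,10,0,-0.002,0],[0,0,3,0,0,0],[0,0,0,0,0,0]]';python3 -c "
from h import *
tocaddy((.5432,-.0133),np.radians(101.7),.063)"
```

```text
t: 25.25
ee_pos: [0.5396, -0.0278, 0.0678]
ee_rot: [0.002, 0.995, 0.1, -0.003]
ft_force: [0.5, 0.3, 0.4]
opening: 0.0871
target [ 0.5458 -0.026   0.063 ]
t 25.25 pos [ 0.5396 -0.0278  0.0678] axes x [ 0.98   0.198 -0.006] z [-0.005 -0.005 -1.   ] F [0.5 0.3 0.4] op 0.0871 q [ 0.5   0.35 -0.61  1.89  0.24  0.98 -0.03]
shift now-axes [ 6.4 -0.5  4.8] target-axes [ 6.4 -0.5  4.8] rot [ 0.0038  0.0058 -0.0045]
```

```bash
python3 -m crank '[[4,0,3,0.004,0.006,-0.004],[2,0,1.5,0,0,0],[0,0,0,0,0,0],[0,0,0,0,0,0],[0,0,0,0,0,0],[0,0,0,0,0,0],[0,0,0,0,0,0],[0,0,0,0,0,0]]';python3 -c "
from h import *
tocaddy((.5432,-.0133),np.radians(101.7),.063)"
```

```text
t: 26.05
ee_pos: [0.5487, -0.0266, 0.0665]
ee_rot: [0.0, 0.995, 0.102, 0.003]
ft_force: [-0.3, -0.5, -0.8]
opening: 0.087
target [ 0.5458 -0.026   0.063 ]
t 26.05 pos [ 0.5487 -0.0266  0.0665] axes x [0.979 0.202 0.006] z [ 0.007 -0.    -1.   ] F [-0.3 -0.5 -0.8] op 0.087 q [ 0.49  0.36 -0.61  1.88  0.25  0.97 -0.03]
shift now-axes [-2.7 -1.1  3.5] target-axes [-2.7 -1.1  3.5] rot [ 0.0016 -0.0065 -0.0006]
```

```bash
python3 -m crank '[[-1.5,-1,3,0.001,-0.005,0],[-0.5,0,1,0,-0.002,0],[0,0,0,0,0,0],[0,0,0,0,0,0],[0,0,0,0,0,0],[0,0,0,0,0,0],[0,0,0,0,0,0],[0,0,0,0,0,0]]' -1 35;python3 -c "
from h import *
tocaddy((.5432,-.0133),np.radians(101.7),.063)"
```

```text
t: 26.85
ee_pos: [0.5461, -0.026, 0.062]
ee_rot: [0.0, 0.995, 0.102, -0.001]
ft_force: [-0.1, 0.3, -0.5]
opening: 0.0597
target [ 0.5458 -0.026   0.063 ]
t 26.85 pos [ 0.5461 -0.026   0.062 ] axes x [ 0.979  0.202 -0.002] z [-0.001 -0.001 -1.   ] F [-0.1  0.3 -0.5] op 0.0597 q [ 0.49  0.37 -0.61  1.89  0.25  0.97 -0.03]
shift now-axes [-0.3  0.  -1. ] target-axes [-0.3  0.  -1. ] rot [ 0.0004  0.0016 -0.0006]
```

```bash
python3 -m crank '[[0,0,-15,0,0,0],[0,0,-30,0,0,0],[0,0,-35,0,0,0.05],[0,0,-35,0,0,0.05],[0,-5,-10,0,0,0.05],[5,-20,0,0,0,0.046],[10,-35,0,0,0,0],[10,-35,0,0,0,0]]';python3 -c "
from h import *
to((.5886,.265,.184),.46)"
```

```text
t: 27.65
ee_pos: [0.5674, 0.0653, 0.1966]
ee_rot: [0.002, 1.0, -0.005, -0.003]
ft_force: [0.3, 0.1, -4.3]
opening: 0.06
t 27.65 pos [0.5674 0.0653 0.1966] axes x [ 1.    -0.01  -0.005] z [-0.005 -0.004 -1.   ] F [ 0.3  0.1 -4.3] op 0.06 q [ 0.37  0.28 -0.67  1.69  0.18  1.24 -0.35]
shift now-axes [  19.3 -199.9   11.8] target-axes [  22.8 -199.5   12.6] rot [ 0.0036  0.0053 -0.0177]
```

```bash
python3 -m crank '[[5,-30,2,0.004,0.005,-0.01],[5,-38,2,0,0,-0.008],[5,-38,2,0,0,0],[4,-38,2,0,0,0],[2,-28,2,0,0,0],[0,-14,1,0,0,0],[0,-4,0,0,0,0],[0,0,0,0,0,0]]';python3 -c "
from h import *
to((.5886,.2702,.184),.46);cloud('wrist','w16.png')"; python3 rel.py w16.png .5886 .2662 .228
```

```text
t: 28.45
ee_pos: [0.5854, 0.2663, 0.1904]
ee_rot: [-0.001, 1.0, 0.007, -0.001]
ft_force: [-0.7, -0.5, -3.8]
opening: 0.0598
t 28.45 pos [0.5854 0.2663 0.1904] axes x [ 1.     0.014 -0.002] z [-0.002  0.002 -1.   ] F [-0.7 -0.5 -3.8] op 0.0598 q [ 0.04  0.44 -0.71  1.52  0.29  1.29 -0.69]
shift now-axes [ 3.2 -3.8  6.4] target-axes [ 3.2 -3.9  6.4] rot [-0.002   0.002   0.0056]
head x ext 0.5969 0.612 mid 0.6044 ymin 0.3234 zmax 0.2096 329
head x ext 0.4725 0.4881 mid 0.4803 ymin 0.3226 zmax 0.2089 271
sheet top z 0.234 top x ext 0.5544 0.7104 yback 0.3098 slope 0.0129 tilt z -0.0022
```

View pics/w16.png

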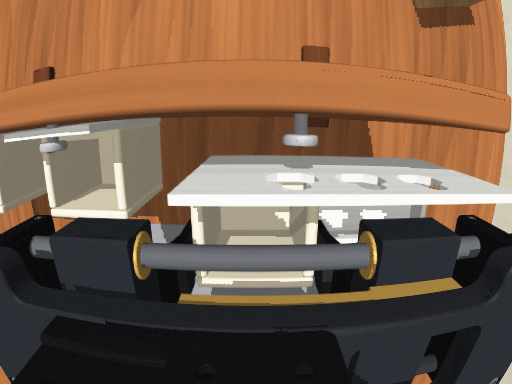

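```bash
python3 -m crank '[[2,-2,3,-0.002,0.002,0.005],[1,-4,1,0,0,0],[0,-3,0.5,0,0,0],[0,0,0,0,0,0],[0,0,0,0,0,0],[0,0,0,0,0,0],[0,0,0,0,0,0],[0,0,0,0,0,0]]';python3 -c "
from h import *
to((.5886,.292,.184),.46);cloud('wrist','w17.png')"; python3 rel.py w17.png .5886 .2762 .228
```

```text
t: 29.3
ee_pos: [0.5907, 0.269, 0.1858]
ee_rot: [0.002, 1.0, -0.0, 0.001]
ft_force: [0.1, 0.2, -3.8]
opening: 0.0596
t 29.3 pos [0.5907 0.269  0.1858] axes x [ 1.    -0.     0.001] z [ 0.001 -0.004 -1.   ] F [ 0.1  0.2 -3.8] op 0.0596 q [ 0.03  0.46 -0.7   1.51  0.31  1.29 -0.71]
shift now-axes [ -2.1 -23.    1.8] target-axes [ -1.9 -23.1   1.8] rot [ 0.0037 -0.0011 -0.0082]
head x ext 0.5966 0.6121 mid 0.6044 ymin 0.3235 zmax 0.2097 358
head x ext 0.4743 0.4881 mid 0.4812 ymin 0.3229 zmax 0.2087 268
sheet top z 0.2309 top x ext 0.5608 0.7117 yback 0.3127 slope -0.0195 tilt z 0.0066
```

```bash
python3 -m crank '[[-1.6,-2,1,0.004,-0.001,-0.008],[-0.5,-2,0.5,0,0,0],[0,-2,0,0,0,0],[0,0,0,0,0,0],[0,0,0,0,0,0],[0,0,0,0,0,0],[0,0,0,0,0,0],[0,0,0,0,0,0]]';python3 -c "
from h import *
to((.5886,.292,.184),.46);cloud('wrist','w18.png')"; python3 rel.py w18.png .5886 .2762 .228
```

```text
t: 30.15
ee_pos: [0.5883, 0.2757, 0.1842]
ee_rot: [-0.0, 1.0, 0.005, 0.0]
ft_force: [0.0, 0.1, -3.8]
opening: 0.0595
t 30.15 pos [0.5883 0.2757 0.1842] axes x [1.    0.009 0.   ] z [ 0.     0.001 -1.   ] F [ 0.   0.1 -3.8] op 0.0595 q [ 0.02  0.46 -0.71  1.51  0.31  1.28 -0.71]
shift now-axes [  0.5 -16.3   0.2] target-axes [  0.5 -16.3   0.2] rot [-0.0007 -0.0001  0.001 ]
head x ext 0.5967 0.6119 mid 0.6043 ymin 0.3237 zmax 0.2091 350
head x ext 0.4723 0.4887 mid 0.4805 ymin 0.3227 zmax 0.2088 281
head x ext 0.5571 0.5981 mid 0.5776 ymin 0.3185 zmax 0.213 717
head x ext 0.6093 0.6288 mid 0.6191 ymin 0.3186 zmax 0.213 246
head x ext 0.6395 0.6587 mid 0.6491 ymin 0.3174 zmax 0.2129 211
head x ext 0.6708 0.7114 mid 0.6911 ymin 0.3173 zmax 0.2129 420
sheet top z 0.2295 top x ext 0.5576 0.7076 yback 0.319 slope 0.0063 tilt z 0.0005
```

View pics/w18.png

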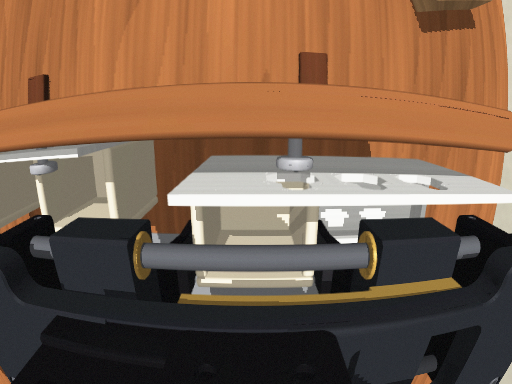

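```bash
python3 -m crank '[[0.5,-4,0,0,0,0],[0,-4,0,0,0,0],[0,-4,0,0,0,0],[0,-2.5,0,0,0,0],[0,-1,0,0,0,0],[0,0,0,0,0,0],[0,0,0,0,0,0],[0,0,0,0,0,0]]';python3 -c "
from h import *
to((.5886,.292,.184),.46);cloud('wrist','w19.png')"; python3 rel.py w19.png .5886 .292 .228
```

```text
t: 31.0
ee_pos: [0.5885, 0.2931, 0.1842]
ee_rot: [-0.0, 1.0, 0.005, -0.0]
ft_force: [0.4, -0.1, -4.4]
opening: 0.0599
t 31.0 pos [0.5885 0.2931 0.1842] axes x [ 1.    0.01 -0.  ] z [-0.     0.001 -1.   ] F [ 0.4 -0.1 -4.4] op 0.0599 q [-0.01  0.48 -0.71  1.49  0.32  1.29 -0.74]
shift now-axes [0.1 1.1 0.2] target-axes [0.1 1.1 0.2] rot [-0.0009  0.0001  0.0015]
head x ext 0.4736 0.4884 mid 0.481 ymin 0.3231 zmax 0.2086 261
head x ext 0.5973 0.6129 mid 0.6051 ymin 0.3238 zmax 0.2089 151
sheet top z 0.2295 top x ext 0.5578 0.7078 yback 0.3355 slope 0.0165 tilt z 0.0003
```

```bash
python3 -m crank '[[0,0.3,4,0,0,0],[0,0.3,4,0,0,0],[0,0.3,4,0,0,0],[0,0,3,0,0,0],[0,0,2,0,0,0],[0,0,1.5,0,0,0],[0,0,1,0,0,0],[0,0,0,0,0,0]]'; python3 -m crank '[[0,0,1,0,0,0],[0,0,1,0,0,0],[0,0,0,0,0,0],[0,0,0,0,0,0],[0,0,0,0,0,0],[0,0,0,0,0,0],[0,0,0,0,0,0],[0,0,0,0,0,0]]'
```

```text
t: 31.85
ee_pos: [0.5891, 0.2923, 0.1652]
ee_rot: [-0.001, 1.0, 0.004, 0.001]
ft_force: [-1.6, -1.7, 0.3]
opening: 0.0597
t: 32.65
ee_pos: [0.5894, 0.2927, 0.1648]
ee_rot: [-0.001, 1.0, 0.004, 0.002]
ft_force: [-1.5, -2.1, 3.7]
opening: 0.0597
```

Locked. Release, retreat, look.

```bash
python3 -m crank '[[0,0,0,0,0,0],[0,0,0,0,0,0],[0,0,0,0,0,0],[0,0,0,0,0,0],[0,0,0,0,0,0],[0,0,0,0,0,0],[0,0,-10,0,0,0],[0,2,-20,0,0,0]]' 0.8;  python3 -m crank '[[0,5,-30,0,0,0],[0,10,-30,0,0,0],[0,25,-30,0,0,0],[-10,40,0,0,0,0],[-10,45,0,0,0,0],[-10,48,0,0,0,0],[-10,48,0,0,0,0],[-10,48,0,0,0,0]]' 0; python3 -m crank '[[-5,48,0,0,0,0],[-5,48,0,0,0,0],[-5,48,0,0,0,0],[-5,48,0,0,0,0],[-5,40,0,0,0,0],[0,20,0,0,0,0],[0,0,0,0,0,0],[0,0,0,0,0,0]]';python3 -c "
from h import *
st()
for n in ('side','top','wrist'):
    im,d,W=cloud(n,n+'20.png')
a=cv2.imread('pics/side20.png'); cv2.imwrite('pics/s20c.png',cv2.resize(a[90:190,140:310],None,fx=4.5,fy=4.5,interpolation=cv2.INTER_CUBIC))
"
```

```text
t: 33.45
ee_pos: [0.5887, 0.2902, 0.1927]
ee_rot: [-0.001, 1.0, 0.005, 0.0]
ft_force: [1.1, -0.4, -0.7]
opening: 0.0784
t: 34.25
ee_pos: [0.5408, 0.0227, 0.2943]
ee_rot: [-0.004, 1.0, 0.012, 0.005]
ft_force: [1.0, -0.3, -0.4]
opening: 0.0435
t: 35.05
ee_pos: [0.5171, -0.2473, 0.3003]
ee_rot: [-0.001, 1.0, 0.008, 0.009]
ft_force: [0.4, -0.3, -0.6]
opening: 0.0438
t 35.05 pos [ 0.5171 -0.2473  0.3003] axes x [1.    0.015 0.019] z [ 0.018  0.002 -1.   ] F [ 0.4 -0.3 -0.6] op 0.0438 q [ 0.77  0.17 -0.45  1.56  0.07  1.4   0.33]
```

View pics/s20c.png

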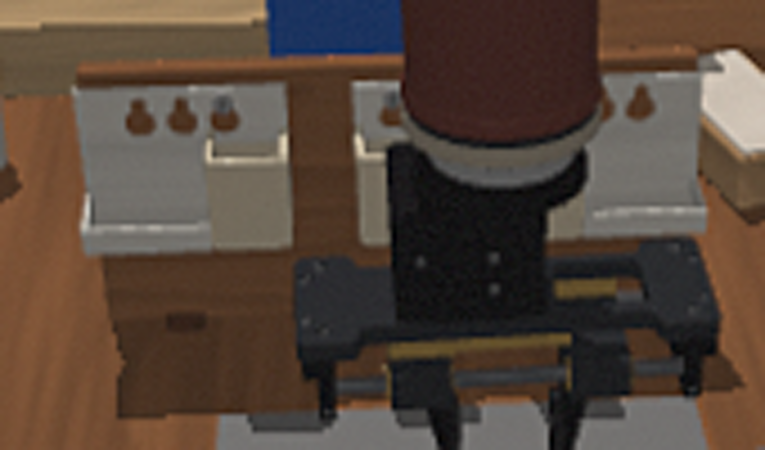

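View pics/wrist20.png

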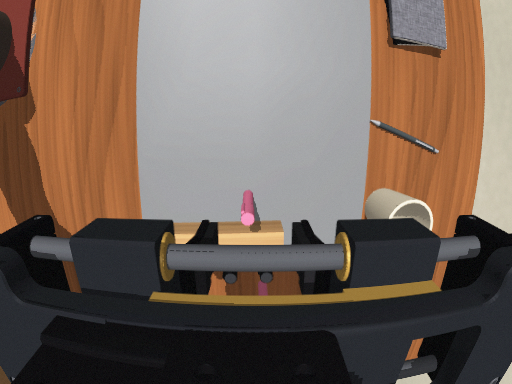

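Run:
```python
from h import *
from scipy import ndimage
for n,f in (("top","top0.png"),("side","side0.png"),("top","t1.png")):
    im,d,W=load(n,f); print(n,f)
    Z=W[...,2]
    m=(Z>.065)&(Z<.135)&(W[...,1]<-.25)&(W[...,1]>-.5)&(W[...,0]>.3)&(W[...,0]<.7)
    L,k=ndimage.label(m,np.ones((3,3)))
    for i in range(1,k+1):
        Q=W[L==i]
        if len(Q)<8: continue
        t=Q[Q[:,2]>np.percentile(Q[:,2],98)-.005]
        print("comp",len(Q),"mean xy",Q.mean(0).round(4),"top mean",t.mean(0).round(4),"ext top",t.min(0).round(4),t.max(0).round(4),"rgb",im[L==i].mean(0).round())
    b=(Z>.042)&(Z<.056)&(W[...,1]<-.3)&(W[...,1]>-.45)&(W[...,0]>.3)&(W[...,0]<.65)&(im[...,0]>150)
    print("block",cv2.minAreaRect((W[b][:,:2]*1000).astype(np.float32)),np.median(Z[b]))
```

```text
top top0.png
comp 36 mean xy [ 0.697  -0.3083  0.0921] top mean [ 0.6972 -0.3114  0.101 ] ext top [ 0.6948 -0.3273  0.0988] [ 0.6984 -0.2945  0.1034] rgb [166. 159. 142.]
comp 51 mean xy [ 0.611  -0.3585  0.1019] top mean [ 0.6115 -0.3603  0.1146] ext top [ 0.6041 -0.3677  0.1122] [ 0.62   -0.3534  0.1178] rgb [175. 106. 131.]
comp 55 mean xy [ 0.5375 -0.4473  0.1011] top mean [ 0.5373 -0.45    0.1149] ext top [ 0.5318 -0.4557  0.1125] [ 0.5437 -0.4412  0.1168] rgb [177. 100. 121.]
comp 59 mean xy [ 0.5344 -0.3614  0.1075] top mean [ 0.5359 -0.3639  0.1245] ext top [ 0.5297 -0.3723  0.1219] [ 0.5416 -0.3565  0.1271] rgb [88. 81. 76.]
comp 44 mean xy [ 0.5112 -0.2898  0.1047] top mean [ 0.5123 -0.2927  0.1148] ext top [ 0.5065 -0.2987  0.1121] [ 0.5184 -0.287   0.1173] rgb [186. 112. 140.]
comp 60 mean xy [ 0.4908 -0.3634  0.1091] top mean [ 0.4925 -0.3662  0.1251] ext top [ 0.4867 -0.3732  0.1224] [ 0.4983 -0.3584  0.1288] rgb [85. 79. 75.]
comp 60 mean xy [ 0.4469 -0.3649  0.1094] top mean [ 0.4477 -0.3674  0.1263] ext top [ 0.4413 -0.3736  0.1242] [ 0.4554 -0.3597  0.1294] rgb [84.
[... 1145 characters left out ...]
 mean [ 0.5385 -0.4516  0.1158] ext top [ 0.5313 -0.4586  0.1126] [ 0.546  -0.4453  0.1192] rgb [139.  80.  95.]
block ((471.35870361328125, -367.03094482421875), (188.31175231933594, 61.577667236328125), 2.1560752391815186) 0.05102573992974539
top t1.png
comp 37 mean xy [ 0.6972 -0.3079  0.0916] top mean [ 0.6974 -0.3102  0.0995] ext top [ 0.6954 -0.327   0.0975] [ 0.6989 -0.2911  0.104 ] rgb [178. 171. 152.]
comp 19 mean xy [ 0.6157 -0.3589  0.1058] top mean [ 0.6156 -0.3606  0.1152] ext top [ 0.6131 -0.3683  0.1139] [ 0.6197 -0.3538  0.1178] rgb [177. 118. 139.]
block ((612.59033203125, -355.52642822265625), (0.03557866811752319, 6.357031345367432), 88.56626892089844) 0.045045873364663806
```

```bash
python3 -c "
from h import *
to((.5363,-.365,.108),0)"; python3 -m crank '[[4,22,20,0,-0.018,0.015],[5,28,25,0,0,0],[5,28,25,0,0,0],[3,20,20,0,0,0],[1,12,10,0,0,0],[0,4,0,0,0,0],[0,0,0,0,0,0],[0,0,0,0,0,0]]' -0.26; python3 -c "
from h import *
to((.5363,-.365,.108),0); cloud('wrist','w21.png'); im,d,W=cloud('side','s21.png')"
```

```text
t 35.2 pos [ 0.5174 -0.2461  0.3002] axes x [1.    0.017 0.018] z [ 0.018  0.002 -1.   ] F [0.1 0.9 0. ] op 0.0435 q [ 0.76  0.17 -0.45  1.57  0.07  1.4   0.33]
shift now-axes [ 13.2 119.6 192.2] target-axes [ 18.9 118.9 192.2] rot [-0.002  -0.0184  0.0174]
t: 36.0
ee_pos: [0.5442, -0.3511, 0.2023]
ee_rot: [-0.001, 1.0, 0.01, 0.004]
ft_force: [0.4, 1.1, 1.1]
opening: 0.032
t 36.0 pos [ 0.5442 -0.3511  0.2023] axes x [1.    0.02  0.007] z [ 0.007  0.002 -1.   ] F [0.4 1.1 1.1] op 0.032 q [ 0.81  0.38 -0.39  1.51  0.14  1.27  0.42]
shift now-axes [-8.8 13.9 94.3] target-axes [-7.9 13.9 94.3] rot [-0.0018 -0.0071  0.0201]
```

View pics/w21.png

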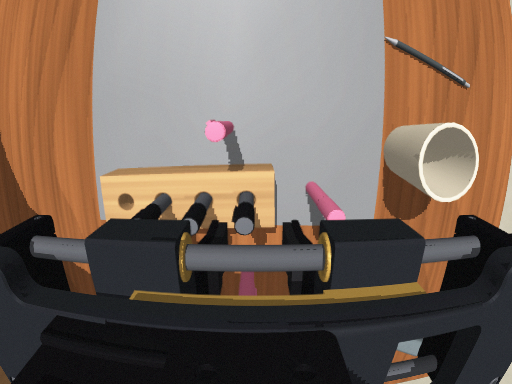

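View pics/s21.png

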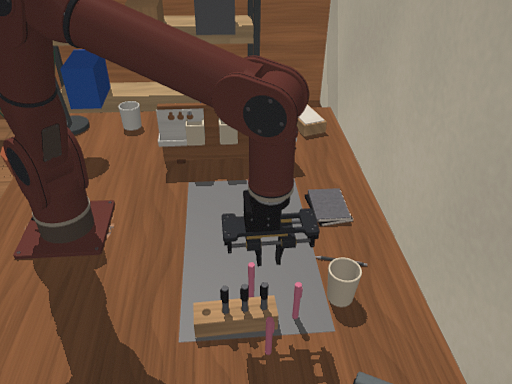

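```bash
cat > mk.py <<'E'
import sys
from h import *
from scipy import ndimage
im,d,W=load("wrist",sys.argv[1]); Z=W[...,2]
m=(Z>.07)&(Z<.135)&(W[...,1]<-.27)&(W[...,1]>-.42)&(W[...,0]>.4)&(W[...,0]<.65)
L,k=ndimage.label(m)
for i in range(1,k+1):
    Q=W[L==i]
    if len(Q)<60: continue
    t=Q[Q[:,2]>np.percentile(Q[:,2],98)-.004]
    print("comp",len(Q),"all",Q.mean(0).round(4),"topmid",((t.min(0)+t.max(0))/2).round(4),"ptp",np.ptp(t,axis=0).round(4),"rgb",im[L==i].mean(0).round())
E
python3 mk.py w21.png
```

```text
comp 441 all [ 0.5139 -0.2923  0.1111] topmid [ 0.5131 -0.293   0.1148] ptp [0.0158 0.0156 0.004 ] rgb [227. 144. 179.]
comp 441 all [ 0.6101 -0.3577  0.1013] topmid [ 0.6122 -0.3587  0.1145] ptp [0.0154 0.009  0.0049] rgb [202. 114. 146.]
comp 656 all [ 0.5359 -0.3617  0.1128] topmid [ 0.5365 -0.3648  0.1246] ptp [0.0158 0.0157 0.0048] rgb [66. 66. 69.]
comp 516 all [ 0.4957 -0.3628  0.1075] topmid [ 0.4938 -0.3666  0.1243] ptp [0.0133 0.0153 0.0046] rgb [50. 49. 50.]
comp 373 all [ 0.4517 -0.3637  0.098 ] topmid [ 0.4497 -0.3615  0.1229] ptp [0.0092 0.0023 0.0054] rgb [32. 31. 31.]
```

```bash
python3 -m crank '[[-5,8,10,-0.002,-0.007,0.02],[-3,4,15,0,0,0],[0,1,5,0,0,0],[0,0,0,0,0,0],[0,0,0,0,0,0],[0,0,0,0,0,0],[0,0,0,0,0,0],[0,0,0,0,0,0]]'; python3 -c "
from h import *
to((.5364,-.365,.108),0)"
```

```text
t: 36.9
ee_pos: [0.5363, -0.3644, 0.1715]
ee_rot: [0.001, 1.0, -0.0, 0.001]
ft_force: [0.3, -0.1, 1.1]
opening: 0.0324
t 36.9 pos [ 0.5363 -0.3644  0.1715] axes x [ 1.    -0.     0.002] z [ 0.002 -0.002 -1.   ] F [ 0.3 -0.1  1.1] op 0.0324 q [ 0.82  0.4  -0.38  1.55  0.16  1.22  0.41]
shift now-axes [-0.   0.5 63.5] target-axes [ 0.1  0.6 63.5] rot [ 0.0019 -0.0016 -0.0003]
```

```bash
python3 -m crank '[[0,0.5,12,0.002,-0.002,0],[-0.5,0,16,0,0,0],[-0.5,0,16,0,0,0],[-0.5,0,12,0,0,0],[0,0,6,0,0,0],[0,0,1,0,0,0],[0,0,0,0,0,0],[0,0,0,0,0,0]]'; python3 -c "
from h import *
to((.5364,-.365,.108),0)"
```

```text
t: 37.7
ee_pos: [0.5343, -0.3643, 0.1019]
ee_rot: [-0.001, 1.0, 0.0, -0.001]
ft_force: [0.8, 0.0, 0.7]
opening: 0.0321
t 37.7 pos [ 0.5343 -0.3643  0.1019] axes x [ 1.     0.    -0.002] z [-0.002  0.001 -1.   ] F [0.8 0.  0.7] op 0.0321 q [ 0.81  0.46 -0.37  1.61  0.18  1.1   0.4 ]
shift now-axes [ 2.1  0.7 -6.2] target-axes [ 2.1  0.7 -6.1] rot [-0.0014  0.0017  0.0002]
```

```bash
python3 -m crank '[[1.5,0.5,-5,0,0,0],[0.5,0,-1,0,0,0],[0,0,0,0,0,0],[0,0,0,0,0,0],[0,0,0,0,0,0],[0,0,0,0,0,0],[0,0,0,0,0,0],[0,0,0,0,0,0]]'; python3 -c "
from h import *
to((.5364,-.365,.108),0)"
```

```text
t: 38.5
ee_pos: [0.5376, -0.3655, 0.1108]
ee_rot: [0.0, 1.0, 0.0, 0.001]
ft_force: [0.5, 0.6, -0.3]
opening: 0.0319
t 38.5 pos [ 0.5376 -0.3655  0.1108] axes x [1.    0.    0.001] z [ 0.001 -0.001 -1.   ] F [ 0.5  0.6 -0.3] op 0.0319 q [ 0.81  0.46 -0.37  1.6   0.18  1.12  0.4 ]
shift now-axes [-1.2 -0.5  2.8] target-axes [-1.2 -0.5  2.8] rot [ 0.0009 -0.0013  0.0002]
```

```bash
python3 -m crank '[[-1,-0.5,2,0,0,0],[0,0,0,0,0,0],[0,0,0,0,0,0],[0,0,0,0,0,0],[0,0,0,0,0,0],[0,0,0,0,0,0],[0,0,0,0,0,0],[0,0,0,0,0,0]]' -1 20; python3 -c "
from h import *
to((.5364,-.365,.108),0)"
```

```text
t: 39.3
ee_pos: [0.5364, -0.3649, 0.1083]
ee_rot: [0.0, 1.0, 0.0, 0.001]
ft_force: [-0.4, -0.3, 0.2]
opening: 0.0146
t 39.3 pos [ 0.5364 -0.3649  0.1083] axes x [1.    0.    0.001] z [ 0.001 -0.001 -1.   ] F [-0.4 -0.3  0.2] op 0.0146 q [ 0.81  0.46 -0.37  1.61  0.18  1.11  0.4 ]
shift now-axes [-0.   0.1  0.3] target-axes [-0.   0.1  0.3] rot [ 0.0006 -0.001   0.0001]
```

```bash
python3 -m crank '[[0,0,-12,0,0,0],[0,0,-25,0,0,0],[0,0,-30,0,0,0],[0,0,-35,0,0,0],[0,-15,-35,0,0,0],[2,-30,-30,0,0,0],[3,-40,-20,0,0,0],[4,-45,0,0,0,0]]'; python3 -m crank '[[5,-48,0,0,0,0],[5,-48,0,0,0,0],[5,-48,0,0,0,0],[5,-48,0,0,0,0],[5,-48,0,0,0,0],[5,-48,0,0,0,0],[5,-48,0,0,0,0],[5,-40,0,0,0,0]]'; python3 -c "
from h import *
to((.6026,.301,.300),.46); cloud('side','s22.png')"
```

```text
t: 40.1
ee_pos: [0.5433, -0.2384, 0.3077]
ee_rot: [0.001, 1.0, -0.006, 0.001]
ft_force: [0.8, -0.4, -0.1]
opening: 0.0145
t: 40.9
ee_pos: [0.5869, 0.1517, 0.3182]
ee_rot: [0.004, 1.0, -0.007, 0.008]
ft_force: [0.4, -0.1, -0.9]
opening: 0.0144
t 40.9 pos [0.5869 0.1517 0.3182] axes x [ 1.    -0.013  0.016] z [ 0.016 -0.008 -1.   ] F [ 0.4 -0.1 -0.9] op 0.0144 q [ 0.22  0.28 -0.69  1.44  0.19  1.47 -0.48]
shift now-axes [  13.4 -149.6   17.3] target-axes [  16.9 -149.2   18.2] rot [ 0.0075 -0.0161 -0.0215]
```

View pics/s22.png

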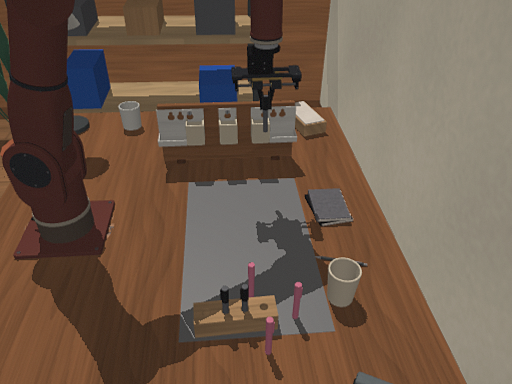

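```bash
python3 -m crank '[[3,-25,2,0.008,-0.016,-0.02],[4,-32,5,0,0,0],[4,-32,5,0,0,0],[3,-25,3,0,0,0],[1,-15,1,0,0,0],[0,-8,0,0,0,0],[0,0,0,0,0,0],[0,0,0,0,0,0]]'; python3 -c "
from h import *
to((.6026,.301,.300),.46); cloud('wrist','w23.png')"
```

```text
t: 41.75
ee_pos: [0.5984, 0.3046, 0.3086]
ee_rot: [-0.003, 1.0, 0.009, 0.002]
ft_force: [0.5, 0.4, -0.5]
opening: 0.0143
t 41.75 pos [0.5984 0.3046 0.3086] axes x [1.    0.019 0.003] z [ 0.003  0.006 -1.   ] F [ 0.5  0.4 -0.5] op 0.0143 q [-0.04  0.44 -0.72  1.28  0.28  1.52 -0.71]
shift now-axes [4.1 3.8 8.6] target-axes [4.2 3.7 8.6] rot [-0.0059 -0.0034  0.011 ]
```

View pics/w23.png

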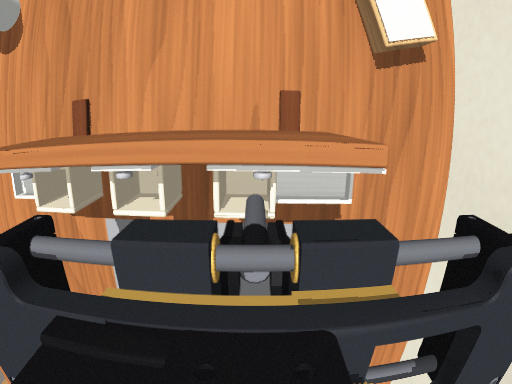

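```bash
cat > cup.py <<'E'
import sys
from h import *
n,f=sys.argv[1:3]
im,d,W=load(n,f); X,Y,Z=W[...,0],W[...,1],W[...,2]
for c in (.3703,.4796,.5886):
    m=(Z>.168)&(Z<.186)&(abs(X-c)<.034)&(Y>.26)&(Y<.336)&(im.min(2)>90)
    Q=W[m]
    if len(Q)<10: print(c,"few"); continue
    y1=Q[Q[:,1]<np.percentile(Q[:,1],30)]
    print(c,len(Q),"x",np.percentile(Q[:,0],[1,99]).round(4),"mid",np.percentile(Q[:,0],[1,99]).mean().round(4),"yfront",np.percentile(Q[:,1],1).round(4),"z",np.median(Q[:,2]).round(4),"slope",np.polyfit(Q[:,0],Q[:,2],1)[0].round(3))
    s=(Z>.19)&(Z<.225)&(abs(X-c)<.16)&(Y>.322)&(Y<.3365)
E
python3 cup.py wrist w23.png
```

```text
0.3703 856 x [0.3422 0.4016] mid 0.3719 yfront 0.2774 z 0.1759 slope 0.0
0.4796 1065 x [0.451  0.5106] mid 0.4808 yfront 0.2777 z 0.1762 slope -0.001
0.5886 842 x [0.5588 0.6184] mid 0.5886 yfront 0.2785 z 0.1762 slope 0.011
```

```bash
python3 -m crank '[[2.5,2.5,5,-0.006,-0.003,0.01],[1,0.5,5,0,0,0],[0,0,0,0,0,0],[0,0,0,0,0,0],[0,0,0,0,0,0],[0,0,0,0,0,0],[0,0,0,0,0,0],[0,0,0,0,0,0]]'; python3 -c "
from h import *
to((.6026,.301,.213),.46)"
```

```text
t: 42.6
ee_pos: [0.6037, 0.2972, 0.2984]
ee_rot: [0.001, 1.0, 0.001, 0.001]
ft_force: [-0.4, 0.4, -0.4]
opening: 0.0145
t 42.6 pos [0.6037 0.2972 0.2984] axes x [1.    0.003 0.001] z [ 0.001 -0.002 -1.   ] F [-0.4  0.4 -0.4] op 0.0145 q [-0.03  0.45 -0.71  1.29  0.29  1.51 -0.71]
shift now-axes [-1.2 -4.  85.4] target-axes [-1.1 -3.9 85.4] rot [ 0.0022 -0.0014 -0.0055]
```

```bash
python3 -m crank '[[-1,-2.5,8,0.002,-0.001,-0.005],[0,-1,14,0,0,0],[0,0,15,0,0,0],[0,0,15,0,0,0],[0,0,12,0,0,0],[0,0,7,0,0,0],[0,0,2,0,0,0],[0,0,0,0,0,0]]'; python3 -c "
from h import *
to((.6026,.301,.211),.46)"
```

```text
t: 43.4
ee_pos: [0.6015, 0.3006, 0.2164]
ee_rot: [0.001, 1.0, 0.004, -0.001]
ft_force: [0.1, -0.8, 0.1]
opening: 0.0146
t 43.4 pos [0.6015 0.3006 0.2164] axes x [ 1.     0.009 -0.003] z [-0.003 -0.001 -1.   ] F [ 0.1 -0.8  0.1] op 0.0146 q [-0.03  0.49 -0.7   1.41  0.31  1.36 -0.73]
shift now-axes [ 1.1 -0.4  5.4] target-axes [ 1.1 -0.4  5.4] rot [0.0014 0.0029 0.0007]
```

```bash
python3 -m crank '[[0.8,0,2.5,0,0.003,0],[0,0,2,0,0,0],[0,0,1.5,0,0,0],[0,0,0.5,0,0,0],[0,0,0,0,0,0],[0,0,0,0,0,0],[0,0,0,0,0,0],[0,0,0,0,0,0]]'; python3 -c "
from h import *
to((.6026,.301,.211),.46)"
```

```text
t: 44.2
ee_pos: [0.6033, 0.3013, 0.2118]
ee_rot: [-0.0, 1.0, 0.004, 0.002]
ft_force: [-0.1, -0.2, -0.5]
opening: 0.0141
t 44.2 pos [0.6033 0.3013 0.2118] axes x [1.    0.008 0.004] z [ 0.004  0.    -1.   ] F [-0.1 -0.2 -0.5] op 0.0141 q [-0.03  0.49 -0.7   1.41  0.32  1.35 -0.74]
shift now-axes [-0.7  0.2  0.8] target-axes [-0.7  0.2  0.8] rot [-0.0003 -0.0037  0.0004]
```

```bash
python3 -m crank '[[-0.5,0,1.5,0,-0.003,0],[0,0,1.5,0,0,0],[0,0,0,0,0,0],[0,0,0,0,0,0],[0,0,0,0,0,0],[0,0,0,0,0,0],[0,0,0,0,0,0],[0,0,0,0,0,0]]'; python3 -m crank '[[0,0,0,0,0,0],[0,0,0,0,0,0],[0,0,0,0,0,0],[0,0,0,0,0,0],[0,0,0,0,0,0],[0,0,0,0,0,0],[0,0,0,0,0,0],[0,0,0,0,0,0]]' -0.3; python3 -c "
from h import *
st(); cloud('wrist','w24.png')"; python3 cup.py wrist w24.png
```

```text
t: 45.0
ee_pos: [0.6028, 0.3012, 0.2085]
ee_rot: [-0.0, 1.0, 0.004, 0.0]
ft_force: [-0.6, 0.5, -0.4]
opening: 0.0141
t: 45.8
ee_pos: [0.6028, 0.3013, 0.2087]
ee_rot: [-0.0, 1.0, 0.004, 0.0]
ft_force: [0.3, 0.2, 0.8]
opening: 0.0305
t 45.8 pos [0.6028 0.3013 0.2087] axes x [1.    0.008 0.001] z [ 0.001  0.    -1.   ] F [0.3 0.2 0.8] op 0.0305 q [-0.03  0.49 -0.7   1.42  0.32  1.35 -0.74]
0.3703 399 x [0.3951 0.4018] mid 0.3984 yfront 0.2937 z 0.1748 slope -1.083
0.4796 613 x [0.4519 0.5107] mid 0.4813 yfront 0.2889 z 0.1755 slope 0.028
0.5886 882 x [0.5593 0.6184] mid 0.5889 yfront 0.2914 z 0.1764 slope 0.029
```

View pics/w24.png

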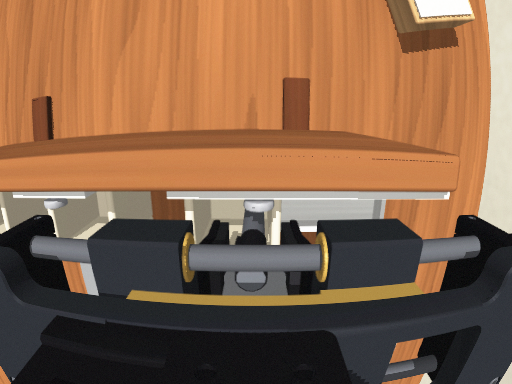

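```bash
python3 -m crank '[[0,0,-8,0,0,0],[0,0,-20,0,0,0],[0,0,-30,0,0,0],[0,0,-35,0,0,0],[0,15,-10,0,0,0],[-5,35,0,0,0,0],[-8,45,0,0,0,0],[-8,48,0,0,0,0]]'; python3 -m crank '[[-8,48,0,0,0,0],[-8,48,0,0,0,0],[-8,48,0,0,0,0],[-8,48,0,0,0,0],[-8,48,0,0,0,0],[-8,48,0,0,0,0],[-8,48,0,0,0,0],[-5,45,0,0,0,0]]' -0.26; python3 -c "
from h import *
to((.493,-.3668,.19),0); cloud('side','s25.png')
a=cv2.imread('pics/s25.png'); cv2.imwrite('pics/s25c.png',cv2.resize(a[90:190,140:310],None,fx=4.5,fy=4.5,interpolation=cv2.INTER_CUBIC))"
```

```text
t: 46.65
ee_pos: [0.5808, 0.1615, 0.3174]
ee_rot: [-0.003, 1.0, 0.011, -0.0]
ft_force: [-0.1, -0.9, -0.8]
opening: 0.0303
t: 47.45
ee_pos: [0.5209, -0.2331, 0.3187]
ee_rot: [-0.001, 1.0, 0.009, 0.002]
ft_force: [1.7, 0.5, 0.1]
opening: 0.0322
t 47.45 pos [ 0.5209 -0.2331  0.3187] axes x [1.    0.017 0.004] z [ 0.004  0.001 -1.   ] F [1.7 0.5 0.1] op 0.0322 q [ 0.75  0.17 -0.47  1.53  0.08  1.45  0.3 ]
shift now-axes [-30.7 133.3 128.5] target-axes [-27.9 133.7 128.7] rot [-0.0011 -0.0038  0.0175]
```

View pics/s25c.png

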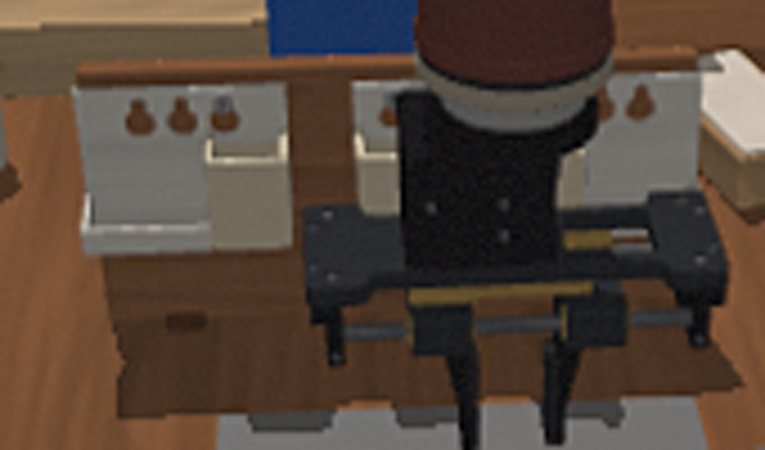

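```bash
python3 -m crank '[[-8,25,20,-0.001,-0.004,0.017],[-8,30,25,0,0,0],[-6,28,25,0,0,0],[-5,22,25,0,0,0],[-2,13,18,0,0,0],[0,5,8,0,0,0],[0,0,0,0,0,0],[0,0,0,0,0,0]]'; python3 -c "
from h import *
to((.493,-.3668,.19),0); cloud('wrist','w26.png')
im,d,W=cloud('side','s26.png')
a=cv2.imread('pics/s26.png'); cv2.imwrite('pics/s26c.png',cv2.resize(a[90:370,150:380],None,fx=2.1,fy=2.1,interpolation=cv2.INTER_CUBIC))"; python3 mk.py w26.png; python3 cup.py side s26.png
```

```text
t: 48.3
ee_pos: [0.4841, -0.3748, 0.1954]
ee_rot: [0.002, 1.0, -0.009, 0.0]
ft_force: [-0.3, 0.1, -0.1]
opening: 0.032
t 48.3 pos [ 0.4841 -0.3748  0.1954] axes x [ 1.    -0.019  0.   ] z [ 0.    -0.005 -1.   ] F [-0.3  0.1 -0.1] op 0.032 q [ 0.89  0.31 -0.37  1.61  0.12  1.24  0.47]
shift now-axes [ 8.8 -8.1  5.4] target-axes [ 8.9 -8.   5.4] rot [ 0.0045 -0.0002 -0.0185]
comp 472 all [ 0.5113 -0.2934  0.1105] topmid [ 0.5129 -0.2932  0.1147] ptp [0.0159 0.0159 0.0048] rgb [223. 143. 177.]
comp 601 all [ 0.6092 -0.3603  0.1021] topmid [ 0.6124 -0.362   0.1146] ptp [0.0162 0.016  0.0049] rgb [197. 113. 143.]
comp 651 all [ 0.4915 -0.3643  0.1143] topmid [ 0.4926 -0.3668  0.1244] ptp [0.0149 0.0161 0.0045] rgb [73. 73. 76.]
comp 665 all [ 0.4494 -0.3658  0.1129] topmid [ 0.4485 -0.3685  0.1249] ptp [0.0154 0.0156 0.0051] rgb [69. 70. 72.]
0.3703 few
0.4796 few
0.5886 few
```

View pics/s26c.png

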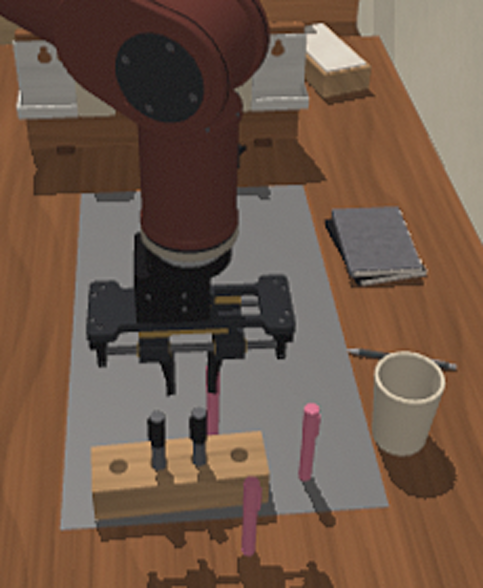

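B at (0.4927, -0.3668).

```bash
python3 -m crank '[[5,-4,10,0.004,0,-0.018],[2.5,-3,10,0,0,0],[0.5,0,5,0,0,0],[0,0,0,0,0,0],[0,0,0,0,0,0],[0,0,0,0,0,0],[0,0,0,0,0,0],[0,0,0,0,0,0]]'; python3 -c "
from h import *
to((.4927,-.3668,.108),0)"
```

```text
t: 49.2
ee_pos: [0.4955, -0.3651, 0.1711]
ee_rot: [0.001, 1.0, 0.003, 0.002]
ft_force: [-0.1, 0.3, 0.2]
opening: 0.0322
t 49.2 pos [ 0.4955 -0.3651  0.1711] axes x [1.    0.006 0.004] z [ 0.004 -0.002 -1.   ] F [-0.1  0.3  0.2] op 0.0322 q [ 0.87  0.34 -0.38  1.63  0.13  1.19  0.47]
shift now-axes [-3.1  1.6 63.1] target-axes [-2.8  1.7 63.1] rot [ 0.0024 -0.004   0.0056]
```

```bash
python3 -m crank '[[-1.5,1,5,0.002,-0.004,0.005],[-0.5,0.3,12,0,0,0],[0,0,15,0,0,0],[0,0,14,0,0,0],[0,0,8,0,0,0],[0,0,3,0,0,0],[0,0,0,0,0,0],[0,0,0,0,0,0]]'; python3 -c "
from h import *
to((.4927,-.3668,.108),0)"
```

```text
t: 50.0
ee_pos: [0.4923, -0.3663, 0.1074]
ee_rot: [-0.001, 1.0, -0.0, -0.001]
ft_force: [-0.3, -0.5, -0.2]
opening: 0.0323
t 50.0 pos [ 0.4923 -0.3663  0.1074] axes x [ 1.    -0.    -0.002] z [-0.002  0.001 -1.   ] F [-0.3 -0.5 -0.2] op 0.0323 q [ 0.86  0.39 -0.37  1.7   0.16  1.08  0.45]
shift now-axes [ 0.4  0.5 -0.6] target-axes [ 0.4  0.5 -0.6] rot [-0.0013  0.0024 -0.0003]
```

```bash
python3 -m crank '[[0.3,0.3,-0.5,0,0,0],[0,0,0,0,0,0],[0,0,0,0,0,0],[0,0,0,0,0,0],[0,0,0,0,0,0],[0,0,0,0,0,0],[0,0,0,0,0,0],[0,0,0,0,0,0]]' -1 20; python3 -c "
from h import *
st()"; python3 -m crank '[[0,0,-12,0,0,0],[0,0,-25,0,0,0],[0,0,-30,0,0,0],[0,0,-35,0,0,0],[0,-15,-35,0,0,0],[0,-30,-30,0,0,0],[0,-40,-20,0,0,0],[0,-45,0,0,0,0]]'; python3 -m crank '[[0,-48,0,0,0,0],[0,-48,0,0,0,0],[0,-48,0,0,0,0],[0,-48,0,0,0,0],[0,-48,0,0,0,0],[0,-48,0,0,0,0],[0,-48,0,0,0,0],[0,-40,0,0,0,0]]'; python3 -c "
from h import *
to((.480,.301,.300),.46)"
```

```text
t: 50.8
ee_pos: [0.4937, -0.3672, 0.11]
ee_rot: [0.0, 1.0, -0.0, 0.0]
ft_force: [-0.1, -0.3, -0.1]
opening: 0.0143
t 50.8 pos [ 0.4937 -0.3672  0.11  ] axes x [ 1. -0.  0.] z [ 0.    -0.001 -1.   ] F [-0.1 -0.3 -0.1] op 0.0143 q [ 0.86  0.39 -0.37  1.69  0.16  1.09  0.45]
t: 51.6
ee_pos: [0.4918, -0.2394, 0.3092]
ee_rot: [0.001, 1.0, -0.005, 0.001]
ft_force: [1.1, 0.2, 0.1]
opening: 0.014
t: 52.4
ee_pos: [0.4932, 0.1526, 0.3184]
ee_rot: [0.004, 1.0, -0.005, 0.007]
ft_force: [-0.0, 0.2, -0.6]
opening: 0.0143
t 52.4 pos [0.4932 0.1526 0.3184] axes x [ 1.    -0.011  0.015] z [ 0.015 -0.008 -1.   ] F [-0.   0.2 -0.6] op 0.0143 q [ 0.38  0.08 -0.81  1.64  0.07  1.43 -0.45]
shift now-axes [ -15.  -148.4   17. ] target-axes [ -12.  -148.5   18.4] rot [ 0.0084 -0.0149 -0.0188]
```

```bash
python3 -m crank '[[-4,-25,3,0.008,-0.015,-0.018],[-4,-32,5,0,0,0],[-4,-32,5,0,0,0],[-2,-25,4,0,0,0],[0,-13,2,0,0,0],[0,-4,0,0,0,0],[0,0,0,0,0,0],[0,0,0,0,0,0]]'; python3 -c "
from h import *
to((.480,.301,.213),.46); cloud('wrist','w27.png')";python3 cup.py wrist w27.png
```

```text
t: 53.2
ee_pos: [0.4742, 0.296, 0.306]
ee_rot: [-0.001, 1.0, 0.009, 0.003]
ft_force: [0.0, 0.1, 0.9]
opening: 0.0143
t 53.2 pos [0.4742 0.296  0.306 ] axes x [1.    0.019 0.006] z [ 0.006  0.002 -1.   ] F [0.  0.1 0.9] op 0.0143 q [ 0.15  0.22 -0.91  1.56  0.18  1.44 -0.76]
shift now-axes [ 5.3 -4.7 93. ] target-axes [ 5.9 -4.9 93. ] rot [-0.0016 -0.0062  0.0107]
0.3703 1071 x [0.3418 0.4009] mid 0.3714 yfront 0.2774 z 0.1764 slope 0.007
0.4796 929 x [0.4507 0.5099] mid 0.4803 yfront 0.2779 z 0.1765 slope 0.005
0.5886 879 x [0.5581 0.6172] mid 0.5877 yfront 0.2779 z 0.1759 slope -0.002
```

View pics/w27.png

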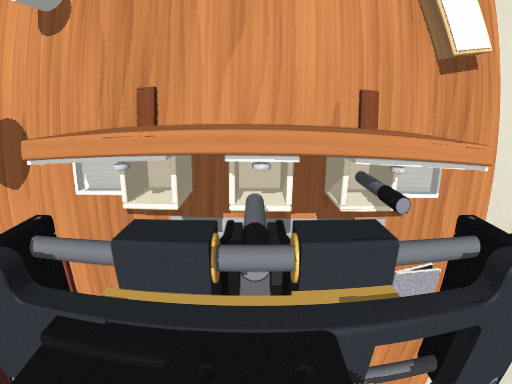

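```bash
python3 -m crank '[[3.5,-2.5,5,-0.002,-0.006,0.01],[1.5,-1.5,5,0,0,0],[0,0,0,0,0,0],[0,0,0,0,0,0],[0,0,0,0,0,0],[0,0,0,0,0,0],[0,0,0,0,0,0],[0,0,0,0,0,0]]'; python3 -c "
from h import *
to((.480,.301,.213),.46)"
```

```text
t: 54.05
ee_pos: [0.4811, 0.2972, 0.2954]
ee_rot: [0.001, 1.0, 0.001, 0.0]
ft_force: [-0.6, 0.2, -0.0]
opening: 0.0142
t 54.05 pos [0.4811 0.2972 0.2954] axes x [1.    0.003 0.   ] z [ 0.    -0.002 -1.   ] F [-0.6  0.2 -0. ] op 0.0142 q [ 0.13  0.24 -0.91  1.56  0.2   1.43 -0.78]
shift now-axes [-1.1 -3.9 82.3] target-axes [-1.1 -3.8 82.4] rot [ 0.0019 -0.0004 -0.0055]
```

```bash
python3 -m crank '[[-0.8,-2.5,8,0.002,0,-0.005],[0,-1,14,0,0,0],[0,0,15,0,0,0],[0,0,15,0,0,0],[0,0,11,0,0,0],[0,0,6,0,0,0],[0,0,2,0,0,0],[0,0,0,0,0,0]]'; python3 -c "
from h import *
to((.480,.301,.211),.46)"
```

```text
t: 54.85
ee_pos: [0.4789, 0.3005, 0.2159]
ee_rot: [0.001, 1.0, 0.004, -0.001]
ft_force: [-0.1, 0.4, -0.5]
opening: 0.0145
t 54.85 pos [0.4789 0.3005 0.2159] axes x [ 1.     0.009 -0.003] z [-0.002 -0.001 -1.   ] F [-0.1  0.4 -0.5] op 0.0145 q [ 0.12  0.3  -0.89  1.68  0.24  1.29 -0.82]
shift now-axes [ 1.1 -0.5  4.9] target-axes [ 1.1 -0.5  4.9] rot [0.0011 0.0025 0.0009]
```

```bash
python3 -m crank '[[0.8,0,2.5,0,0.003,0],[0,0,1.5,0,0,0],[0,0,0.5,0,0,0],[0,0,0,0,0,0],[0,0,0,0,0,0],[0,0,0,0,0,0],[0,0,0,0,0,0],[0,0,0,0,0,0]]'; python3 -c "
from h import *
st()"; python3 -m crank '[[0,0,0,0,0,0],[0,0,0,0,0,0],[0,0,0,0,0,0],[0,0,0,0,0,0],[0,0,0,0,0,0],[0,0,0,0,0,0],[0,0,0,0,0,0],[0,0,0,0,0,0]]' -0.3;python3 -m crank '[[0,0,-8,0,0,0],[0,0,-20,0,0,0],[0,0,-30,0,0,0],[0,0,-35,0,0,0],[0,15,-10,0,0,0],[0,35,0,0,0,0],[-2,45,0,0,0,0],[-4,48,0,0,0,0]]'; python3 -m crank '[[-4,48,0,0,0,0],[-4,48,0,0,0,0],[-4,48,0,0,0,0],[-4,48,0,0,0,0],[-4,48,0,0,0,0],[-4,48,0,0,0,0],[-4,48,0,0,0,0],[-2,45,0,0,0,0]]' -0.26; python3 -c "
from h import *
to((.4485,-.3685,.19),0)"
```

```text
t: 55.65
ee_pos: [0.4807, 0.3012, 0.2131]
ee_rot: [-0.0, 1.0, 0.004, 0.002]
ft_force: [0.3, 0.7, -1.0]
opening: 0.0146
t 55.65 pos [0.4807 0.3012 0.2131] axes x [1.    0.009 0.004] z [ 0.004  0.    -1.   ] F [ 0.3  0.7 -1. ] op 0.0146 q [ 0.11  0.3  -0.89  1.68  0.24  1.28 -0.82]
t: 56.45
ee_pos: [0.4808, 0.3013, 0.2132]
ee_rot: [-0.0, 1.0, 0.004, 0.002]
ft_force: [-0.9, 0.1, 0.3]
opening: 0.0304
t: 57.25
ee_pos: [0.474, 0.1624, 0.3241]
ee_rot: [-0.003, 1.0, 0.012, 0.002]
ft_force: [1.5, -0.4, -0.4]
opening: 0.0305
t: 58.05
ee_pos: [0.4498, -0.2328, 0.33]
ee_rot: [-0.001, 1.0, 0.013, 0.008]
ft_force: [1.3, 0.4, 0.1]
opening: 0.0322
t 58.05 pos [ 0.4498 -0.2328  0.33  ] axes x [1.    0.026 0.016] z [ 0.016  0.001 -1.   ] F [1.3 0.4 0.1] op 0.0322 q [ 0.8   0.02 -0.41  1.66 -0.    1.45  0.42]
shift now-axes [ -7.2 135.7 139.8] target-axes [ -1.3 135.7 140. ] rot [-0.0012 -0.0163  0.0264]
```

```bash
python3 -m crank '[[-2,22,25,-0.001,-0.016,0.026],[0,28,30,0,0,0],[0,26,28,0,0,0],[0,20,25,0,0,0],[0,11,18,0,0,0],[0,4,8,0,0,0],[0,0,0,0,0,0],[0,0,0,0,0,0]]'; python3 -c "
from h import *
to((.4485,-.3685,.19),0); cloud('wrist','w28.png')"; python3 mk.py w28.png
```

```text
t: 58.85
ee_pos: [0.448, -0.3561, 0.197]
ee_rot: [0.002, 1.0, -0.005, 0.003]
ft_force: [0.2, 0.2, -0.3]
opening: 0.0322
t 58.85 pos [ 0.448  -0.3561  0.197 ] axes x [ 1.    -0.01   0.006] z [ 0.006 -0.003 -1.   ] F [ 0.2  0.2 -0.3] op 0.0322 q [ 0.88  0.22 -0.33  1.71  0.08  1.21  0.52]
shift now-axes [ 0.6 12.4  7. ] target-axes [ 0.5 12.4  7. ] rot [ 0.0034 -0.0056 -0.0097]
comp 536 all [ 0.5099 -0.2927  0.1078] topmid [ 0.5122 -0.2934  0.1143] ptp [0.0158 0.0156 0.0041] rgb [208. 126. 158.]
comp 573 all [ 0.6088 -0.3602  0.1006] topmid [ 0.6126 -0.3619  0.1143] ptp [0.0163 0.0165 0.0044] rgb [190. 107. 135.]
comp 698 all [ 0.4477 -0.3653  0.1124] topmid [ 0.4484 -0.3686  0.1245] ptp [0.0154 0.0168 0.0047] rgb [66. 65. 68.]
```

```bash
python3 -m crank '[[0,6,10,0.003,-0.006,-0.01],[0,4,10,0,0,0],[0,1,5,0,0,0],[0,0,0,0,0,0],[0,0,0,0,0,0],[0,0,0,0,0,0],[0,0,0,0,0,0],[0,0,0,0,0,0]]'; python3 -c "
from h import *
to((.4484,-.3686,.108),0)"
```

```text
t: 59.7
ee_pos: [0.45, -0.3667, 0.1733]
ee_rot: [0.002, 1.0, 0.002, 0.001]
ft_force: [-0.1, -0.3, 0.0]
opening: 0.0323
t 59.7 pos [ 0.45   -0.3667  0.1733] axes x [1.    0.004 0.003] z [ 0.003 -0.003 -1.   ] F [-0.1 -0.3  0. ] op 0.0323 q [ 0.88  0.26 -0.32  1.72  0.09  1.17  0.54]
shift now-axes [-1.8  1.6 65.3] target-axes [-1.6  1.9 65.3] rot [ 0.003  -0.003   0.0044]
```

```bash
python3 -m crank '[[-0.8,1.2,6,0.003,-0.003,0.004],[-0.3,0.3,13,0,0,0],[0,0,15,0,0,0],[0,0,14,0,0,0],[0,0,8,0,0,0],[0,0,3,0,0,0],[0,0,0,0,0,0],[0,0,0,0,0,0]]'; python3 -c "
from h import *
to((.4484,-.3686,.108),0)"
```

```text
t: 60.5
ee_pos: [0.448, -0.3677, 0.1073]
ee_rot: [-0.001, 1.0, 0.0, -0.001]
ft_force: [0.3, 0.7, -0.1]
opening: 0.0322
t 60.5 pos [ 0.448  -0.3677  0.1073] axes x [ 1.     0.    -0.002] z [-0.002  0.002 -1.   ] F [ 0.3  0.7 -0.1] op 0.0322 q [ 0.88  0.33 -0.32  1.78  0.11  1.06  0.52]
shift now-axes [ 0.4  0.9 -0.7] target-axes [ 0.4  0.9 -0.7] rot [-0.002   0.0023  0.0001]
```

```bash
python3 -m crank '[[0.3,0.6,-0.5,0,0,0],[0,0,0,0,0,0],[0,0,0,0,0,0],[0,0,0,0,0,0],[0,0,0,0,0,0],[0,0,0,0,0,0],[0,0,0,0,0,0],[0,0,0,0,0,0]]' -1 20; python3 -c "
from h import *
st()"; python3 -m crank '[[0,0,-12,0,0,0],[0,0,-25,0,0,0],[0,0,-30,0,0,0],[0,0,-35,0,0,0],[0,-15,-35,0,0,0],[0,-30,-30,0,0,0],[0,-40,-20,0,0,0],[0,-45,0,0,0,0]]'; python3 -m crank '[[1,-48,0,0,0,0],[1,-48,0,0,0,0],[1,-48,0,0,0,0],[1,-48,0,0,0,0],[0,-48,0,0,0,0],[0,-48,0,0,0,0],[-3,-46,0,0,0,0],[-6,-38,0,0,0,0]]'; python3 -c "
from h import *
to((.357,.301,.300),.46)"
```

```text
t: 61.3
ee_pos: [0.4493, -0.3691, 0.1099]
ee_rot: [0.0, 1.0, 0.0, 0.0]
ft_force: [0.5, 0.4, -0.0]
opening: 0.0143
t 61.3 pos [ 0.4493 -0.3691  0.1099] axes x [1. 0. 0.] z [ 0. -0. -1.] F [ 0.5  0.4 -0. ] op 0.0143 q [ 0.88  0.32 -0.32  1.78  0.11  1.06  0.52]
t: 62.1
ee_pos: [0.4476, -0.2406, 0.3094]
ee_rot: [0.0, 1.0, -0.005, 0.001]
ft_force: [1.0, -0.6, -0.0]
opening: 0.0144
t: 62.9
ee_pos: [0.4435, 0.1479, 0.3179]
ee_rot: [0.004, 1.0, -0.004, 0.007]
ft_force: [0.6, 0.3, 0.4]
opening: 0.0146
t 62.9 pos [0.4435 0.1479 0.3179] axes x [ 1.    -0.009  0.015] z [ 0.015 -0.008 -1.   ] F [0.6 0.3 0.4] op 0.0146 q [ 0.46 -0.06 -0.83  1.74 -0.03  1.43 -0.38]
shift now-axes [ -88.  -152.4   15.4] target-axes [ -85.2 -153.7   17.9] rot [ 0.0081 -0.0146 -0.0166]
```

```bash
python3 -m crank '[[-14,-25,3,0.008,-0.015,-0.016],[-18,-32,4,0,0,0],[-18,-32,4,0,0,0],[-16,-27,3,0,0,0],[-9,-16,2,0,0,0],[-3,-5,0,0,0,0],[0,0,0,0,0,0],[0,0,0,0,0,0]]'; python3 -c "
from h import *
to((.357,.301,.213),.46); cloud('wrist','w29.png')";python3 cup.py wrist w29.png
```

```text
t: 63.7
ee_pos: [0.3575, 0.2963, 0.3074]
ee_rot: [0.001, 1.0, 0.01, 0.004]
ft_force: [-0.1, -0.3, 0.1]
opening: 0.0144
t 63.7 pos [0.3575 0.2963 0.3074] axes x [1.    0.021 0.008] z [ 0.008 -0.001 -1.   ] F [-0.1 -0.3  0.1] op 0.0144 q [ 0.31 -0.06 -1.03  1.76 -0.05  1.41 -0.69]
shift now-axes [-1.1 -4.8 94.4] target-axes [-0.4 -4.7 94.4] rot [ 0.0011 -0.0075  0.0126]
0.3703 926 x [0.3407 0.4003] mid 0.3705 yfront 0.2778 z 0.1766 slope -0.01
0.4796 881 x [0.4496 0.5091] mid 0.4793 yfront 0.2775 z 0.1762 slope 0.008
0.5886 738 x [0.5577 0.6167] mid 0.5872 yfront 0.2783 z 0.1754 slope 0.005
```

View pics/w29.png

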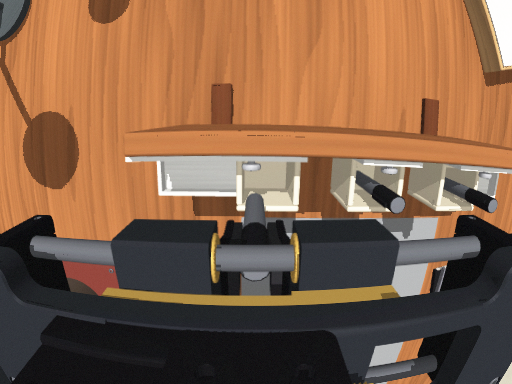

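Cup centre x = 0.3705; target x = 0.357.

```bash
python3 -m crank '[[0,-2.5,5,0.001,-0.007,0.012],[0,-1.5,5,0,0,0],[0,0,0,0,0,0],[0,0,0,0,0,0],[0,0,0,0,0,0],[0,0,0,0,0,0],[0,0,0,0,0,0],[0,0,0,0,0,0]]'; python3 -c "
from h import *
to((.357,.301,.213),.46)"
```

```text
t: 64.55
ee_pos: [0.3598, 0.2976, 0.2962]
ee_rot: [0.0, 1.0, 0.001, -0.001]
ft_force: [-0.6, -0.1, -0.1]
opening: 0.0144
t 64.55 pos [0.3598 0.2976 0.2962] axes x [ 1.     0.001 -0.001] z [-0.001 -0.    -1.   ] F [-0.6 -0.1 -0.1] op 0.0144 q [ 0.31 -0.04 -1.04  1.77 -0.03  1.4  -0.73]
shift now-axes [-2.7 -3.5 83.2] target-axes [-2.8 -3.5 83.2] rot [ 0.0002  0.0011 -0.0067]
```

```bash
python3 -m crank '[[-2,-2.3,8,0,0.001,-0.006],[-0.3,-1,14,0,0,0],[0,0,15,0,0,0],[0,0,15,0,0,0],[0,0,11,0,0,0],[0,0,6,0,0,0],[0,0,2,0,0,0],[0,0,0,0,0,0]]'; python3 -c "
from h import *
to((.357,.301,.213),.46)"
```

```text
t: 65.35
ee_pos: [0.3559, 0.3011, 0.218]
ee_rot: [0.001, 1.0, 0.005, -0.001]
ft_force: [-0.7, 0.6, 0.3]
opening: 0.0145
t 65.35 pos [0.3559 0.3011 0.218 ] axes x [ 1.     0.009 -0.001] z [-0.001 -0.001 -1.   ] F [-0.7  0.6  0.3] op 0.0145 q [ 0.28  0.04 -1.07  1.89  0.04  1.24 -0.8 ]
shift now-axes [1.1 0.2 5. ] target-axes [1.1 0.2 5. ] rot [0.001  0.0013 0.0014]
```

```bash
python3 -m crank '[[0.8,0,3,0,0,0],[0,0,1.5,0,0,0],[0,0,1,0,0,0],[0,0,0,0,0,0],[0,0,0,0,0,0],[0,0,0,0,0,0],[0,0,0,0,0,0],[0,0,0,0,0,0]]'; python3 -c "
from h import *
st()"; python3 -m crank '[[0,0,0,0,0,0],[0,0,0,0,0,0],[0,0,0,0,0,0],[0,0,0,0,0,0],[0,0,0,0,0,0],[0,0,0,0,0,0],[0,0,0,0,0,0],[0,0,0,0,0,0]]' -0.3;python3 -m crank '[[0,0,-8,0,0,0],[0,0,-20,0,0,0],[0,0,-30,0,0,0],[0,0,-35,0,0,0],[5,15,-10,0,0,0],[10,35,0,0,0,0],[12,45,0,0,0,0],[12,48,0,0,0,0]]'; python3 -m crank '[[8,48,0,0,0,0],[0,48,0,0,0,0],[0,48,0,0,0,0],[0,48,0,0,0,0],[0,48,0,0,0,0],[0,48,0,0,0,0],[-4,48,0,0,0,0],[-4,45,0,0,0,0]]'; python3 -c "
from h import *
st()"
```

```text
t: 66.15
ee_pos: [0.3577, 0.3018, 0.2137]
ee_rot: [-0.0, 1.0, 0.005, 0.001]
ft_force: [0.1, 0.2, -0.2]
opening: 0.0143
t 66.15 pos [0.3577 0.3018 0.2137] axes x [1.    0.009 0.002] z [ 0.002  0.    -1.   ] F [ 0.1  0.2 -0.2] op 0.0143 q [ 0.27  0.05 -1.07  1.89  0.05  1.23 -0.81]
t: 66.95
ee_pos: [0.3578, 0.3019, 0.2138]
ee_rot: [-0.0, 1.0, 0.005, 0.001]
ft_force: [0.3, 0.3, -0.3]
opening: 0.0305
t: 67.75
ee_pos: [0.3967, 0.1631, 0.326]
ee_rot: [-0.002, 1.0, 0.013, 0.003]
ft_force: [0.7, 0.3, 0.2]
opening: 0.0306
t: 68.55
ee_pos: [0.4061, -0.2323, 0.3316]
ee_rot: [-0.001, 1.0, 0.014, 0.008]
ft_force: [1.0, 0.4, 0.1]
opening: 0.0304
t 68.55 pos [ 0.4061 -0.2323  0.3316] axes x [0.999 0.029 0.016] z [ 0.016  0.003 -1.   ] F [1.  0.4 0.1] op 0.0304 q [ 0.73 -0.07 -0.28  1.74 -0.03  1.45  0.48]
```

```bash
python3 -m crank '[[-10,40,0,0,0,0],[-14,45,0,0,0,0],[-14,45,0,0,0,0],[-14,45,0,0,0,0],[-14,45,0,0,0,0],[-14,45,0,0,0,0],[-10,30,0,0,0,0],[0,0,0,0,0,0]]'; python3 -m crank '[[0,0,0,0,0,0],[0,0,0,0,0,0],[0,0,0,0,0,0],[0,0,0,0,0,0],[0,0,0,0,0,0],[0,0,0,0,0,0],[0,0,0,0,0,0],[0,0,0,0,0,0]]'; python3 -c "
from h import *
st()
for n in ('side','top'): cloud(n,n+'30.png')
a=cv2.imread('pics/side30.png'); cv2.imwrite('pics/s30c.png',cv2.resize(a[90:190,140:310],None,fx=4.5,fy=4.5,interpolation=cv2.INTER_CUBIC))
im,d,W=load('side','side30.png'); X,Y,Z=W[...,0],W[...,1],W[...,2]
for nm,lo,hi in (('left',.25,.398),('plain',.452,.507),('right',.562,.71)):
    m=(X>lo)&(X<hi)&(Y>.325)&(Y<.3355)&(Z>.195)&(Z<.216)&(im.min(2)>90)
    # top edge: max z per x bin
    xs=[];zs=[]
    for b in np.arange(lo,hi,.006):
        k=m&(X>=b)&(X<b+.006)
        if k.sum()>2: xs.append(b); zs.append(Z[k].max())
    print(nm,len(xs),'sheet top z',np.round([zs[0],zs[-1],np.mean(zs)],4),'slope deg',np.degrees(np.polyfit(xs,zs,1)[0]).round(2))
"; python3 cup.py side side30.png; python3 cup.py top top30.png
```

```text
t: 69.35
ee_pos: [0.3166, -0.5476, 0.3335]
ee_rot: [0.0, 1.0, 0.012, 0.01]
ft_force: [0.1, 0.1, 0.7]
opening: 0.0306
t: 70.15
ee_pos: [0.3196, -0.5441, 0.3359]
ee_rot: [0.0, 1.0, 0.015, 0.011]
ft_force: [0.3, -1.5, 0.5]
opening: 0.0303
t 70.15 pos [ 0.3196 -0.5441  0.3359] axes x [0.999 0.03  0.023] z [ 0.023 -0.    -1.   ] F [ 0.3 -1.5  0.5] op 0.0303 q [ 0.99  0.26 -0.01  1.38 -0.01  1.49  1.01]
left 21 sheet top z [0.2108 0.2085 0.2106] slope deg 0.09
plain 7 sheet top z [0.2127 0.2101 0.2106] slope deg -2.12
right 20 sheet top z [0.2119 0.2127 0.2109] slope deg -0.07
0.3703 135 x [0.3385 0.3992] mid 0.3689 yfront 0.2715 z 0.1769 slope 0.021
0.4796 126 x [0.4512 0.508 ] mid 0.4796 yfront 0.2715 z 0.1766 slope -0.0
0.5886 143 x [0.559  0.6219] mid 0.5905 yfront 0.2752 z 0.1766 slope -0.011
0.3703 193 x [0.3388 0.3997] mid 0.3693 yfront 0.2761 z 0.1761 slope 0.002
0.4796 172 x [0.4506 0.5089] mid 0.4797 yfront 0.2765 z 0.176 slope -0.012
0.5886 152 x [0.5584 0.619 ] mid 0.5887 yfront 0.277 z 0.1757 slope -0.013
```

View pics/s30c.png

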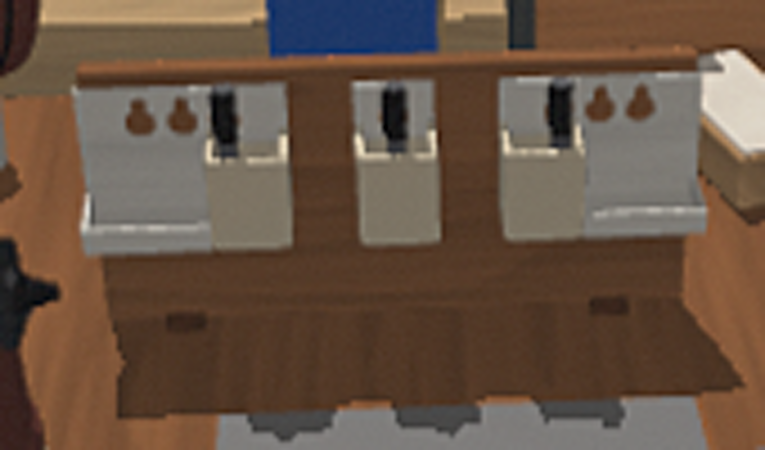

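View pics/side30.png

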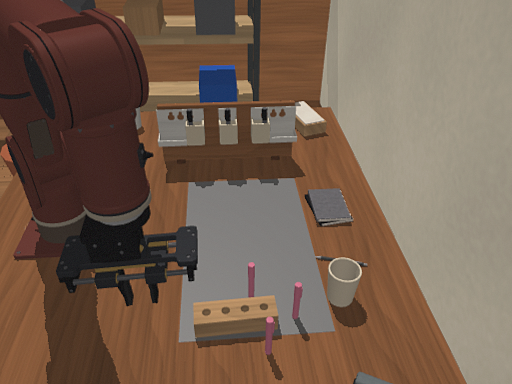

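Run:
```python
from h import *
for f in ("side30.png","side20.png"):
    im,d,W=load('side',f); X,Y,Z=W[...,0],W[...,1],W[...,2]
    for c in (.3703,.4796,.5886):
        m=(abs(Y-.2775)<.006)&(abs(X-c)<.04)&(Z>.1)&(Z<.182)&(im.min(2)>70)
        zs=[];mid=[];
        for b in np.arange(.112,.172,.004):
            k=m&(Z>=b)&(Z<b+.004)
            if k.sum()>8: zs.append(b); mid.append((X[k].min()+X[k].max())/2)
        # bottom edge z per x
        xs=[];zb=[]
        for b in np.arange(c-.027,c+.027,.004):
            k=m&(X>=b)&(X<b+.004)
            if k.sum()>4: xs.append(b); zb.append(Z[k].min())
        if len(zs)>4: print(f,c,len(zs),"side tilt deg",np.degrees(np.polyfit(zs,mid,1)[0]).round(2),"bottom slope",np.degrees(np.polyfit(xs,zb,1)[0]).round(2),np.mean(zb).round(4))
```

```text
side30.png 0.3703 15 side tilt deg 3.88 bottom slope -4.28 0.1078
side30.png 0.4796 15 side tilt deg 0.41 bottom slope -1.82 0.1085
side30.png 0.5886 15 side tilt deg -8.1 bottom slope 1.58 0.1075
side20.png 0.3703 15 side tilt deg 5.76 bottom slope -0.72 0.1068
```

Run:
```python
from h import *
for f in ("w27.png","w29.png"):
    im,d,W=load('wrist',f); X,Y,Z=W[...,0],W[...,1],W[...,2]
    for nm,lo,hi in (('left',.262,.398),('plain',.452,.507),('right',.562,.70)):
        m=(X>lo)&(X<hi)&(Y>.325)&(Y<.3375)&(Z>.203)&(Z<.216)&(im.min(2)>150)
        if m.sum()>30: print(f,nm,m.sum(),np.degrees(np.polyfit(X[m],Z[m],1)[0]).round(2),np.median(Z[m]).round(4))
```

```text
w27.png left 569 -0.01 0.2096
w27.png plain 430 -0.4 0.2095
w27.png right 632 0.55 0.2096
w29.png left 807 0.04 0.2096
w29.png plain 289 0.19 0.2095
w29.png right 229 0.27 0.2093
```

All level within about 0.5°. Handing in.

```bash
python3 -c "
from plant import ticket
print(ticket.sign_off())"
```

```text
the job is handed in; nothing more can be done
None
```

All three caddies hang locked on their own screws, and the three markers stand cap up in their cups, one each. I handed the job in at about 70 s.

- **Caddies:** The caddy with the left-hand tray is on the left screw and the one with the right-hand tray is on the right screw. Both hang by the keyhole at 16 mm. The plain caddy is on the middle screw. Each one seated with a clear upward push from the screw once it was pulled down.
- **Markers:** Only three markers were present and one block hole was empty from the start. In the tray caddies I put the marker close to under the screw, so that it would not tip them. The block is now empty.
- **Level and height:** Wrist-camera readings show every back sheet with its top at about 0.21 m and level within roughly 0.5°. The left caddy's level was read that way only before its marker went in. Afterwards I checked it with the side camera, which gave 0.1°. The side camera also gave −2.1° for the plain caddy's sheet edge and up to 8° on cup edges. I put both down to coarse pixels, and to tray and marker points mixed into the readings. The wrist readings and the cup rims disagree with those figures.
- **Other things:** The jar, the notebooks, the pencil and the pink look-alikes stayed where they were in the last pictures. I saw no caddy knocked aside during the run.

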